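# Stack sample trays on the dock and aim the light and camera

### The job

Set up the inspection of the sample trays: first clear away the beaker on the dock board and the blue cooling block between the board and the light panel and stand them upright on the black rubber mat, then stack all the loose grey trays squarely on the board, each with its corner pins fully down in the sockets beneath. Only when the stack is complete, turn the light panel and the camera by their handles so that each faces straight at the middle of the stack, and tilt the panel 30 degrees and the camera 20 degrees downwards from upright; leave the other things on the bench alone.

Things in the scene. Friction and masses are not known exactly. Their poses are not given: they have to be found in the camera images.
- dock_mid (a point): Fixed board 134x120 mm (x, y), 6 thick, with a square socket tower (18 mm, hole 12 wide, 14 deep) at each corner, x=+-46, y=+-39; tower tops 20 mm above the worktop. Point: board middle at the height of the tower tops, z up. The first tray rests on the tower tops, the next on its rim: trays' points lie 12, 36, 60 mm above this point. A tray's x goes along the board's x, either way round.
- tray_a_mid (a point): Grey tray 110x96 mm (x, y), walls 24 deep, on four 9 mm pins (8 mm thick, round-ended, x=+-46, y=+-39), 0.14 kg. Point: centre, half-way up the walls, 21 mm above pin tips, 12 below the rim. Pinch its middle partition (10 mm thick, along x, 0.5 mm below the rim) across y from above: 40 mm free each side, 21 deep to the floor. Square sockets, 12 wide, in the rim corners above the pins. May be absent.
- tray_b_mid (a point): As tray_a.
- tray_c_mid (a point): As tray_a.
- beaker_mid (a point): Empty clear beaker, 55 mm across at the rim and about 50 at the foot, 66 mm tall, 0.05 kg, at first standing in the middle of the dock board. The point is its centre, 33 mm above its foot; z is up when it stands. 
- block_mid (a point): Dark blue cooling block, a solid 62 x 96 mm (x, y) by 34 mm tall, 0.42 kg, at first on the worktop between the dock board and the light panel. The point is its centre, 17 mm above its underside. Take it across its 62 mm width.
- mat_mid (a point): Black rubber mat lying fixed on the worktop, 110 x 220 mm (x, y), 3 mm thick; the point is the middle of its top.
- lamp_axis (a point): Light panel stand: fixed round foot (124 mm across) with a swivelling U-shaped yoke, 210 mm wide over its knobs. Point: on the vertical swivel axis at the height of the level tilt axis, 125 mm above the worktop; it turns with the yoke: -x is the way the panel faces, y runs along the tilt axis, z up.
- lamp_handle (a point): Middle of the panel's handle: steel bar 10 mm thick, 96 long along y, 85 mm from the tilt axis, above the panel's top edge (38 mm gap). Pinch it from above across x; it may turn within the grip. Panel 156 wide, 84 tall, 12 mm thick; x, y, z are the panel's own axes: white face along -x, handle at +z.
- lamp_swivel (a joint): Swivel of the yoke on its foot, rad; grows anticlockwise seen from above, range -1.5 to 1.5. It stays where it is left (0.1 N m to turn).
- lamp_tilt (a joint): Tilt of the panel, rad; 0 upright, handle straight above the axis; positive leaning forward (white face looks downwards, handle moves to the lit side); range -0.5 to 1.2. It stays where it is left (0.15 N m to turn). 30 degrees is 0.524.
- cam_axis (a point): Camera stand: fixed round foot (90 mm across) with a swivelling U-shaped yoke, 112 mm wide over its knobs. Point: on the vertical swivel axis at the height of the level tilt axis, 115 mm above the worktop; it turns with the yoke: -x is the way the lens faces, y runs along the tilt axis, z up.
- cam_handle (a point): Middle of the camera's handle: steel bar 10 mm thick, 60 long along y, 70 mm from the tilt axis, above the white camera body (42 mm gap). Pinch it from above across x; it may turn within the grip. Body 64 wide, 46 tall, 44 long, with a 20 mm black lens along -x; x, y, z are the camera's own axes, handle at +z.
- cam_swivel (a joint): Swivel of the camera's yoke, rad; anticlockwise seen from above, range -1.5 to 1.5. It stays where it is left (0.1 N m).
- cam_tilt (a joint): Tilt of the camera, rad; 0 level, handle straight above the axis; positive looking down (handle moves to the lens side); range -0.6 to 1.2. It stays where it is left (0.12 N m). 20 degrees is 0.349.
- tape: Bystander: roll of white tape, 66 mm across, 19 mm tall, lying near the dock; origin at the middle of its underside.
- marker: Bystander: grey marker with black cap, 137 mm long along y, 12 mm thick; origin at the middle of its underside.
- forceps: Bystander: steel forceps, 120 mm long along y, 16 wide, 10 tall; origin at the middle of its underside.

How it is judged:
By the outcome, as a careful person would: the job done as asked, in the order asked, and still so for the second after the job is handed in, with the robot touching nothing.
Of tray_a, tray_b, tray_c only 2 to 3 are there at a start; the rules pass over those that are not, and their reading is None.
At some moment in a run one of tray_a, tray_b, tray_c, block may be knocked a few centimetres aside while the robot is not near it.
Once in a run the grip may slacken for a moment while it holds something.
It also fails if it takes over 200 s, if anything falls off the work surface, if the arm or the gripper's body presses on something with over 40 N, if the wrist force passes 120 N, or if a joint passes its speed limit or range.

### The arm

A 6-joint arm with a two-finger parallel gripper is mounted at the origin on a cart in front of the work surface, level with it; the furniture and walls round the work are solid. World frame = base frame: x ahead of the robot, y to its left, z up, the work surface at z = 0. Lengths are in mm, angles in degrees, forces in N, time in s.
With the tool pointing down it reaches from about 350 to 850 mm from the base axis. Payload 8.1 kg.
Tool frame: the origin (TCP) lies midway between the tips of the shut fingers; the grasp point (between the pads) lies 19 mm behind it; z points along the fingers, y is the line along which they close (so a half turn about z gives the same grasp; the last joint's range is limited). The gripper opens to 85 mm and grips with 20 to 120 N. Pads are 22 mm wide; open, the fingers measure 114 mm over their backs; the gripper's body (76 mm by 85 mm) begins 54 mm behind the grasp point. The pads swing forward as they close: fully open they stand 13 mm farther back than shut.
Start: joints at [62.086, 7.471, 85.268, -0, 87.261, -4.893], TCP at [234.625, 552.229, 231.292] pointing down, gripper open.
Joint ranges: [-169.43, 169.43], [-51.17, 129.36], [1.28, 143.12], [-76.62, 256.62], [0, 156.53], [-152.29, 152.29]. Speed limits (degrees/s): [136.94, 136.94, 159.86, 180, 180, 180].

### API

Orientations are given as [roll, pitch, yaw] about the fixed x, y, z axes, in that order (R = Rz(yaw) Ry(pitch) Rx(roll)).
In Python, from bench import r gives the robot as it stands. The module is installed in compiled form; this text tells all that it offers.
- The arm moves only by the tool jog_arm, never from a script. Its argument "rows" is a list of rows, each a list of 2 entries, a list of its own where there are three numbers: the shift along the tool's x, y, z in mm, then the turn, a rotation vector about the tool's x, y, z in rad. A call has 1 to 10 rows; each row is the pose to reach, as a shift and turn from the pose commanded when the call began, along the tool's axes at that moment; what a row does not reach only later rows make up. A row lasts 1/10 s, in which the tool goes at most 50 mm and 8.59 degrees, less where a joint would pass 70% of its speed; a pose out of reach is approached as far as the arm can. A call with a gripper value outside its range is refused whole. "grip" is the finger opening in mm, from 0 to 85.4, set as the call begins (left out, the last holds). The fingers move at their own pace and stop on an object; "force" is the grip in N (left out, the last holds). Time passes only in rows, so rows that repeat a pose let the fingers close. It gives the time, the measured TCP pose, the force, the opening and the grip force at its end, in the units of the state.
- r.sense(): the state, without advancing time (a new reading comes with each control period).
- r.snapshot(name): name is "scene" or "top" or "wrist"; returns (picture, depth): 384x512x3 uint8, blue, green, red; 384x512 float32, mm along the optical axis (not along the pixel's ray), 0 where there is no reading.
- r.camera_params(name): a dict with "fx", "fy", "cx", "cy" (pixels), "pose" (4x4, takes a point from camera to world coordinates); the wrist camera has in their place "tool_from_camera" (4x4, takes a point from camera to tool coordinates, whose origin is the TCP and whose axes are the flange's). Camera axes: x right, y down, z forward; pixel columns grow to the right and rows downward; lengths in mm; the calibration is good to about 2 mm. A picture is of the moment at which its call begins: read the wrist's pose just before it. camera_params takes no time and is no camera call.
- r.hand_in(): hands the job in; it is judged then, once.
The state is a dict: "time": time; "joint_pos": joint angles; "qd": joint speeds; "joint_efforts": joint torques, N m; "tool_pos": TCP position; "tcp_rot": TCP orientation; "ft_force": force on the tool from outside, world axes, zero at the start; "wrist_torque": the same for the moment, N m; "finger_gap": finger opening in mm; "grip_force": force on a finger pad.
Only numpy, scipy, OpenCV 4.12 (cv2) and the standard library are available. Lean on these libraries where they do the work, as an engineer would, in place of code of your own. Each camera call takes 0.05 s, during which the arm holds its last target. There are 200 camera calls.

## Working session

There is one attempt and no reset: what is moved stays moved. The work goes in short steps, Python scripts to look and compute and a tool call to move; the robot and the scene stay as the last step left them, time stands still between calls to the robot, and variables do not carry over. Pictures are saved under pics/ and viewed, at most 17 in all, crops included, and the job is handed in when it is done.

Besides the shell and the picture viewer there is one more tool, called after ">>>" as a command line: name --argument value ..., lists and objects as JSON in quotes. jog_arm: Moves the arm, as the interface text tells. Its arguments: {"type":"object","properties":{"rows":{"type":"array"},"grip":{"type":"number"},"force":{"type":"number"}},"required":["rows"]}

```bash
mkdir -p pics; ls
cat > look.py <<'E'
import numpy as np, cv2
from bench import r
def snap(n,fn):
    s=r.sense(); p,d=r.snapshot(n); cv2.imwrite('pics/%s.png'%fn,p); np.save('pics/%s.npy'%fn,d)
    return p,d,s
E
python3 - <<'E'
from look import *
np.set_printoptions(precision=3,suppress=True)
for n in('scene','top'):
    p,d,s=snap(n,n+'0'); print(n,r.camera_params(n))
print(r.camera_params('wrist')); print(r.sense())
E
```

```text
pics
scene {'fx': 421.4994826532931, 'fy': 421.4994826532931, 'cx': 253.33660019932364, 'cy': 188.0779169552293, 'pose': array([[   0.608,   -0.491,    0.623, -182.52 ],
       [  -0.793,   -0.397,    0.462, -530.132],
       [   0.021,   -0.775,   -0.631,  861.287],
       [   0.   ,    0.   ,    0.   ,    1.   ]])}
top {'fx': 370.0016082946514, 'fy': 370.0016082946514, 'cx': 249.9757310369782, 'cy': 188.12939766416017, 'pose': array([[   0.051,   -0.973,    0.224,  291.981],
       [  -0.999,   -0.051,    0.008,  -10.718],
       [   0.004,   -0.224,   -0.975, 1276.585],
       [   0.   ,    0.   ,    0.   ,    1.   ]])}
{'fx': 289.7115214334079, 'fy': 289.7115214334079, 'cx': 255.2551957761399, 'cy': 190.56449815914107, 'tool_from_camera': array([[  -0.   ,   -0.946,   -0.325,   82.313],
       [   1.   ,   -0.   ,    0.001,   -0.272],
       [  -0.001,   -0.325,    0.946, -143.136],
       [   0.   ,    0.   ,    0.   ,    1.   ]])}
{'time': 0.1, 'joint_pos': array([62.084,  7.512, 85.323, -0.   , 87.262, -4.893]), 'qd': array([ 0.005, -0.065, -0.13 ,  0.043, -0.062, -0.024]), 'joint_efforts': array([  0.002, -57.095, -50.195,  -0.   ,   0.008,   0.   ]), 'tool_pos': array([234.404, 551.776, 230.333]), 'tcp_rot': array([-179.903,   -0.008,  156.978]), 'ft_force': array([-0.301, -0.308,  0.181]), 'wrist_torque': array([ 0.073, -0.048, -0.074]), 'grip_force': 0.0, 'finger_gap': 85.12675118520252}
```

View pics/top0.png

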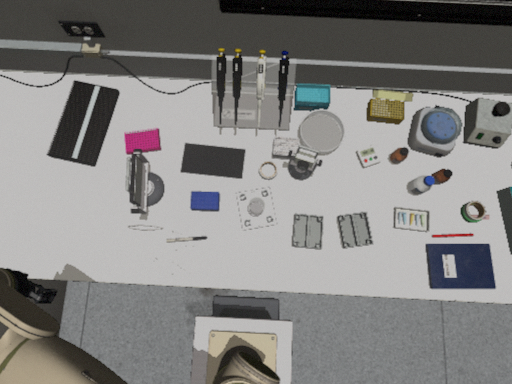

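View pics/scene0.png

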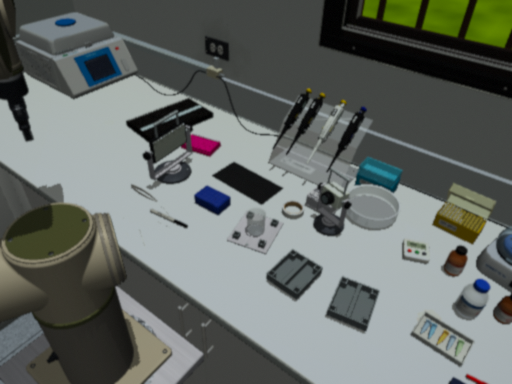

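Top view: beaker at (256,206) on the board, block (205,201), mat (213,160), lamp (145,187), camera (303,163), two trays at (307,231) and (354,230), tape (268,170), forceps (145,228), marker (187,239). I'll measure these and view a magnified crop.

```bash
cat >> look.py <<'E'
def cloud(n,d,s=None):
    c=r.camera_params(n)
    if n=='wrist':
        from scipy.spatial.transform import Rotation as R
        T=np.eye(4);T[:3,:3]=R.from_euler('xyz',s['tcp_rot'],degrees=True).as_matrix();T[:3,3]=s['tool_pos'];P=T@c['tool_from_camera']
    else: P=c['pose']
    v,u=np.mgrid[:d.shape[0],:d.shape[1]]
    X=np.stack([(u-c['cx'])/c['fx']*d,(v-c['cy'])/c['fy']*d,d],-1)
    return X@P[:3,:3].T+P[:3,3]
def rect(pts):
    (c,(w,h),a)=cv2.minAreaRect(pts[:,:2].astype(np.float32)); return np.round([*c,w,h,a],1)
E
python3 - <<'E'
from look import *
p=cv2.imread('pics/top0.png');d=np.load('pics/top0.npy');X=cloud('top',d)
cv2.imwrite('pics/c0.png',cv2.resize(p[125:260,115:385],None,fx=2.95,fy=2.95,interpolation=cv2.INTER_CUBIC))
np.set_printoptions(precision=1,suppress=True)
for nm,(u,v) in dict(bench=(230,240),beaker=(256,206),block=(205,201),mat=(213,160),t1=(307,231),t2=(354,230),tape=(268,170),dockc=(240,191),x=(286,147),cam=(303,163),lamp=(140,180)).items(): print(nm,X[v,u],p[v,u])
hsv=cv2.cvtColor(p,cv2.COLOR_BGR2HSV)
def comp(m,box,nm):
    q=np.zeros_like(m);u0,u1,v0,v1=box;q[v0:v1,u0:u1]=m[v0:v1,u0:u1]
    n,l,st,_=cv2.connectedComponentsWithStats(q.astype(np.uint8)); k=1+st[1:,4].argmax()
    P=X[l==k]; print(nm,st[k],'med',np.median(P,0),'rect',rect(P))
comp((p[...,0]>1.8*p[...,2])&(p[...,0]>40),(180,230,180,220),'block')
comp(p.max(2)<50,(170,255,135,185),'mat')
g=p.max(2)<130
comp(g,(285,328,208,255),'t1');comp(g,(332,378,206,255),'t2')
E
```

```text
bench [399.2  58.4   0.2] [187 189 189]
beaker [521.1 -25.    4.8] [151 151 156]
block [524.1 150.2  34.3] [141  80  67]
mat [680.8 137.2   3.9] [52 54 54]
t1 [ 440.2 -200.4   29.7] [119 122 121]
t2 [ 451.1 -357.4   34.6] [110 111 111]
tape [654.5 -61.7   1.7] [188 188 189]
dockc [570.9  33.7   8.8] [172 173 174]
x [ 729.7 -119.8   43. ] [180 183 185]
cam [ 644.6 -167.4  138.7] [55 57 57]
lamp [570.1 358.9 102.4] [70 75 75]
block [191 192  28  18 464] med [526.8 151.3  34.8] rect [418.6 102.7 324.2 102.5  24.3]Traceback (most recent call last):
  File "<stdin>", line 12, in <module>
  File "<stdin>", line 9, in comp
ValueError: attempt to get argmax of an empty sequence
```

View pics/c0.png

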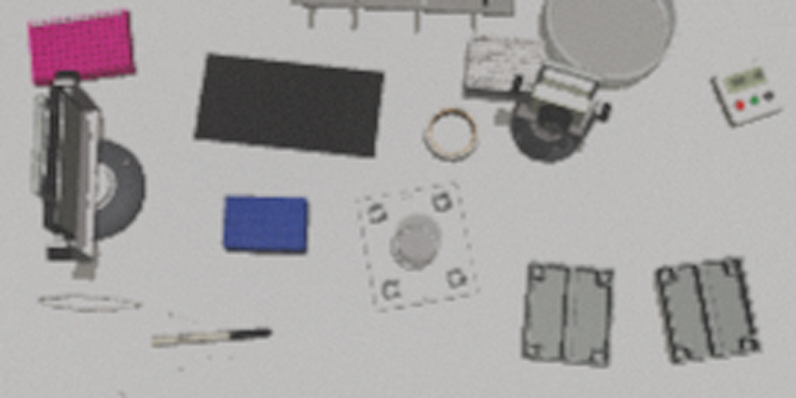

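The crop shows just two trays (crop px (567,314) and (708,310)). The dock board is the dashed white square around (415,243) with the beaker on it. The lamp faces right and down in the image, and the camera stand is at (550,110). Now plane-cast measurements from the top camera.

```bash
cat >> look.py <<'E'
from scipy.spatial.transform import Rotation as R
def campose(n,s=None):
    c=r.camera_params(n)
    if n!='wrist': return c,c['pose']
    T=np.eye(4);T[:3,:3]=R.from_euler('xyz',s['tcp_rot'],degrees=True).as_matrix();T[:3,3]=s['tool_pos'];return c,T@c['tool_from_camera']
def cast(n,uv,z,s=None):
    c,P=campose(n,s); uv=np.asarray(uv,float).reshape(-1,2)
    D=np.c_[(uv[:,0]-c['cx'])/c['fx'],(uv[:,1]-c['cy'])/c['fy'],np.ones(len(uv))]@P[:3,:3].T
    return P[:3,3]+D*((z-P[2,3])/D[:,2])[:,None]
def comp(m,box):
    q=np.zeros(m.shape,np.uint8);u0,u1,v0,v1=box;q[v0:v1,u0:u1]=m[v0:v1,u0:u1]
    n,l,st,_=cv2.connectedComponentsWithStats(q); k=1+st[1:,4].argmax()
    v,u=np.nonzero(l==k); return np.c_[u,v]
def go(xyz,yaw,rpy=None):
    "shift and turn in tool axes from the present pose to TCP xyz, tool down at yaw"
    s=r.sense(); A=R.from_euler('xyz',s['tcp_rot'],degrees=True); B=R.from_euler('xyz',rpy or [180,0,yaw],degrees=True)
    print('go',np.round(A.inv().apply(np.array(xyz)-s['tool_pos']),1),np.round((A.inv()*B).as_rotvec(),3),'yaw now',s['tcp_rot'].round(1))
E
python3 - <<'E'
from look import *
np.set_printoptions(precision=1,suppress=True)
p=cv2.imread('pics/top0.png').astype(int)
print('block',rect(cast('top',comp((p[...,0]>1.5*p[...,2]),(180,230,180,220)),34)))
print('mat',rect(cast('top',comp(p.max(2)<90,(170,255,135,185)),3)))
for b in((285,328,205,255),(332,378,205,255)): print('tray',rect(cast('top',comp(p.max(2)<150,b),33)))
tw=np.array([(377,213),(441,203),(390,290),(456,279)])/2.95+[115,125]
T=cast('top',tw,20); print('tow',T,T.mean(0))
go([510,150,280],0);go([510,150,280],180); go([440,-25,260],180)
E
```

```text
block [526.  152.   59.2  93.1   3. ]
mat [680.5 138.  216.3 106.5  86.6]
tray [ 439.8 -200.6   99.8  113.7   87.3]
tray [ 452.3 -357.8  112.3  105.1   10.9]
tow [[546.9  22.4  20. ]
 [562.8 -52.2  20. ]
 [457.    2.3  20. ]
 [473.8 -73.4  20. ]] [510.2 -25.2  20. ]
go [-410.8 -262.1  -49.3] [-0.   0.   2.7] yaw now [-179.9   -0.   157. ]
go [-410.8 -262.1  -49.3] [-0.  -0.  -0.4] yaw now [-179.9   -0.   157. ]
go [-414.8 -450.5  -29. ] [-0.  -0.  -0.4] yaw now [-179.9   -0.   157. ]
```

```bash
python3 -c "
from look import *
go([510,-25,230],102.6)"
```

```text
go [-479.2 -423.1    1. ] [-0.002  0.001  0.949] yaw now [-179.9   -0.   157. ]
```

>>> jog_arm --rows '[[[-240,-212,0],[0,0,0.949]],[[-240,-212,0],[0,0,0.949]],[[-240,-212,0],[0,0,0.949]],[[-240,-212,0],[0,0,0.949]],[[-240,-212,0],[0,0,0.949]],[[-240,-212,0],[0,0,0.949]],[[-240,-212,0],[0,0,0.949]],[[-240,-212,0],[0,0,0.949]],[[-240,-212,0],[0,0,0.949]],[[-240,-212,0],[0,0,0.949]]]' --grip 85

```text
time: 1.1
tool_pos: [372.1, 264.1, 231.1]
tcp_rot: [-180.0, -0.0, 102.7]
ft_force: [0.0, -0.0, -1.0]
finger_gap: 85.1
grip_force: 0.0
```

>>> jog_arm --rows '[[[-312,72,0],[0,0,0]],[[-312,72,0],[0,0,0]],[[-312,72,0],[0,0,0]],[[-312,72,0],[0,0,0]],[[-312,72,0],[0,0,0]],[[-312,72,0],[0,0,0]],[[-312,72,0],[0,0,0]],[[-312,72,0],[0,0,0]],[[-312,72,0],[0,0,0]]]'

```text
time: 2.0
tool_pos: [510.9, -24.4, 230.8]
tcp_rot: [-179.9, -0.1, 102.7]
ft_force: [0.4, -1.2, -0.8]
finger_gap: 85.2
grip_force: 0.0
```

Run:
```python
from look import *
p,d,s=snap('wrist','w1'); print(s['tool_pos'],s['tcp_rot'])
```

```text
[510.91156814 -24.40682177 230.81038415] [-1.79945269e+02 -5.60349734e-02  1.02666882e+02]
```

View pics/w1.png

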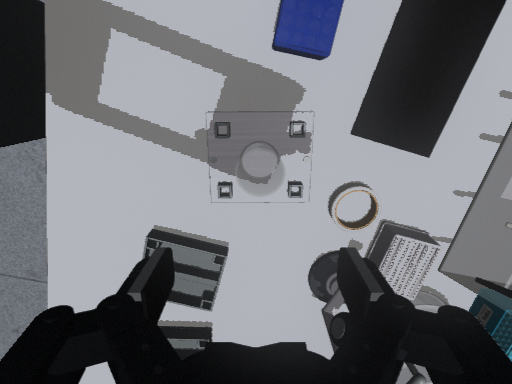

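Wrist view: tower sockets at (223,130), (298,129), (226,190), (296,190); beaker foot ≈(260,158) and rim ≈(262,173). The path is clear.

Run:
```python
from look import *
np.set_printoptions(precision=1,suppress=True)
s={'tool_pos':[510.91,-24.41,230.81],'tcp_rot':[-179.945,-.056,102.667]}
T=cast('wrist',[(223,130),(298,129),(226,190),(296,190)],20,s);print(T,T.mean(0))
print(cast('wrist',(260,158),6,s),cast('wrist',(262,173),72,s))
```

```text
[[465.5   5.2  20. ]
 [553.4  26.2  20. ]
 [483.3 -69.   20. ]
 [571.5 -49.2  20. ]] [518.4 -21.7  20. ]
[[517.6 -21.4   6. ]] [[519.2 -23.   72. ]]
```

>>> jog_arm --rows '[[[1,8,50],[0,0,0]],[[1,8,100],[0,0,0]],[[1,8,150],[0,0,0]],[[1,8,180],[0,0,0]],[[1,8,195],[0,0,0]],[[1,8,200],[0,0,0]],[[1,8,200],[0,0,0]]]'

```text
time: 2.75
tool_pos: [519.2, -22.1, 32.2]
tcp_rot: [179.9, 0.0, 102.7]
ft_force: [0.3, -0.3, 0.0]
finger_gap: 85.3
grip_force: 0.0
```

>>> jog_arm --rows '[[[0,0,0],[0,0,0]],[[0,0,0],[0,0,0]],[[0,0,0],[0,0,0]],[[0,0,0],[0,0,0]],[[0,0,0],[0,0,0]],[[0,0,0],[0,0,0]]]' --grip 40 --force 25

```text
time: 3.35
tool_pos: [520.0, -23.2, 33.3]
tcp_rot: [179.8, 0.1, 102.6]
ft_force: [-1.9, -0.7, 6.9]
finger_gap: 53.2
grip_force: 25.0
```

>>> jog_arm --rows '[[[0,0,-30],[0,0,0]],[[0,0,-60],[0,0,0]],[[17,41,-60],[0,0,0]],[[34,82,-60],[0,0,0]],[[51,123,-60],[0,0,0]],[[67,164,-60],[0,0,0]],[[67,164,-60],[0,0,0]],[[67,164,-30],[0,0,0]],[[67,164,-10],[0,0,0]],[[67,164,-3],[0,0,0]]]'

```text
time: 4.35
tool_pos: [662.0, 78.0, 31.9]
tcp_rot: [-179.8, -0.0, 102.6]
ft_force: [0.8, -0.0, -0.7]
finger_gap: 53.3
grip_force: 26.8
```

>>> jog_arm --rows '[[[0,0,3],[0,0,0]],[[0,0,5],[0,0,0]],[[0,0,5],[0,0,0]]]'

```text
time: 4.65
tool_pos: [664.8, 78.2, 30.8]
tcp_rot: [179.9, 0.0, 102.6]
ft_force: [0.5, -0.3, -0.2]
finger_gap: 53.0
grip_force: 26.8
```

>>> jog_arm --rows '[[[0,0,1],[0,0,0]],[[0,0,2],[0,0,0]],[[0,0,2],[0,0,0]]]'

```text
time: 4.95
tool_pos: [665.1, 78.2, 30.4]
tcp_rot: [179.9, 0.0, 102.6]
ft_force: [-6.2, -1.4, 13.1]
finger_gap: 53.3
grip_force: 28.2
```

>>> jog_arm --rows '[[[0,0,-1],[0,0,0]],[[0,0,-1],[0,0,0]],[[0,0,-1],[0,0,0]],[[0,0,-1],[0,0,0]],[[0,0,-1],[0,0,0]],[[0,0,-30],[0,0,0]],[[0,0,-80],[0,0,0]],[[0,0,-130],[0,0,0]],[[0,0,-170],[0,0,0]],[[0,0,-170],[0,0,0]]]' --grip 85

```text
time: 5.95
tool_pos: [668.1, 78.6, 206.6]
tcp_rot: [179.2, 0.1, 102.6]
ft_force: [1.3, -0.8, 0.6]
finger_gap: 84.9
grip_force: 0.0
```

Run:
```python
from look import *
np.set_printoptions(precision=1,suppress=True)
p,d,s=snap('wrist','w2'); print(s['tool_pos'],s['tcp_rot'])
q=p.astype(int)
b=comp(q[...,0]>1.5*q[...,2],(0,512,0,384)); print(len(b),b.min(0),b.max(0))
X=cloud('wrist',d,s)[b[:,1],b[:,0]]; t=X[:,2]>28; print(np.median(X,0),rect(X[t]),t.sum(), 'plane',rect(cast('wrist',b[t],34,s)))
p,d,s=snap('top','t2')
q=p.astype(int);b=comp(q[...,0]>1.5*q[...,2],(170,240,180,220));print('top block',rect(cast('top',b,34)))
```

```text
[668.1  78.6 206.6] [179.2   0.1 102.6]
6983 [103   9] [175 121]
[534.2 158.3  34.6] [574.7 155.9 148.9  95.8   1.6] 6565 plane [534.1 154.8  66.8  95.4   1.6]Traceback (most recent call last):
  File "<stdin>", line 8, in <module>
  File "look.py", line 28, in comp
    n,l,st,_=cv2.connectedComponentsWithStats(q); k=1+st[1:,4].argmax()
                                                      ~~~~~~~~~~~~~~~^^
ValueError: attempt to get argmax of an empty sequence
```

View pics/w2.png

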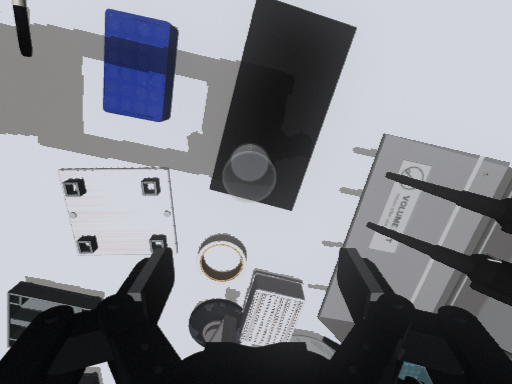

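The beaker stands on the mat (foot ≈(250,163), inside the mat). The block is at (138,68). I'll move above it and measure again.

```bash
python3 -c "
from look import *
go([530,154,200],92.5)"
```

```text
go [ 103.2 -115.2   -1.3] [0.003 0.    0.176] yaw now [179.8   0.  102.6]
```

>>> jog_arm --rows '[[[34,-38,0],[0,0,0.06]],[[68,-76,0],[0,0,0.12]],[[103,-115,0],[0,0,0.176]],[[103,-115,0],[0,0,0.176]],[[103,-115,0],[0,0,0.176]],[[103,-115,0],[0,0,0.176]],[[103,-115,0],[0,0,0.176]]]'

```text
time: 6.75
tool_pos: [530.2, 153.1, 196.9]
tcp_rot: [-180.0, 0.0, 92.5]
ft_force: [-0.6, -0.0, 1.1]
finger_gap: 85.3
grip_force: 0.0
```

Run:
```python
from look import *
np.set_printoptions(precision=1,suppress=True)
p,d,s=snap('wrist','w3'); print(s['tool_pos'],s['tcp_rot'],s['qd'])
q=p.astype(int)
b=comp(q[...,0]>1.5*q[...,2],(0,512,0,384)); print(b.min(0),b.max(0))
X=cloud('wrist',d,s)[b[:,1],b[:,0]]; t=(X[:,2]>30)&(X[:,2]<38); print(np.median(X,0),rect(X[t]),t.sum())
```

```text
[530.2 153.1 196.9] [-180.     0.    92.5] [-0.3  0.1 -0.4  0.1  0.2  0.2]
[227 124] [284 210]
[530.6 159.8  34.7] [530.9 154.9  60.9  95.7   1.5] 4750
```

>>> jog_arm --rows '[[[2,1,50],[0,0,0.017]],[[2,1,100],[0,0,0.017]],[[2,1,140],[0,0,0.017]],[[2,1,165],[0,0,0.017]],[[2,1,180],[0,0,0.017]],[[2,1,190],[0,0,0.017]],[[2,1,196],[0,0,0.017]],[[2,1,196],[0,0,0.017]]]'

```text
time: 7.6
tool_pos: [530.8, 155.8, 1.6]
tcp_rot: [180.0, -0.0, 91.5]
ft_force: [-0.8, -0.5, -0.3]
finger_gap: 84.9
grip_force: 0.0
```

>>> jog_arm --rows '[[[0,0,0],[0,0,0]],[[0,0,0],[0,0,0]],[[0,0,0],[0,0,0]],[[0,0,0],[0,0,0]],[[0,0,0],[0,0,0]]]' --grip 50 --force 70

```text
time: 8.1
tool_pos: [531.4, 156.2, 3.1]
tcp_rot: [179.9, -0.0, 91.6]
ft_force: [-1.3, -0.8, 5.6]
finger_gap: 60.5
grip_force: 78.9
```

>>> jog_arm --rows '[[[0,0,-20],[0,0,0]],[[0,0,-45],[0,0,0]],[[6,34,-50],[0,0,0]],[[12,68,-50],[0,0,0]],[[18,102,-50],[0,0,0]],[[24,135,-50],[0,0,0]],[[24,135,-50],[0,0,0]],[[24,135,-25],[0,0,0]],[[24,135,-10],[0,0,0]],[[24,135,-7],[0,0,0]]]'

```text
time: 9.1
tool_pos: [662.4, 183.1, 6.0]
tcp_rot: [-179.8, 0.0, 91.6]
ft_force: [-0.7, -0.3, -2.8]
finger_gap: 61.1
grip_force: 80.0
```

>>> jog_arm --rows '[[[0,0,1],[0,0,0]],[[0,0,2],[0,0,0]],[[0,0,3],[0,0,0]],[[0,0,3],[0,0,0]]]'

```text
time: 9.5
tool_pos: [664.8, 183.6, 6.1]
tcp_rot: [179.9, -0.0, 91.5]
ft_force: [-1.4, 0.7, -1.9]
finger_gap: 60.8
grip_force: 79.9
```

>>> jog_arm --rows '[[[0,0,1],[0,0,0]],[[0,0,2],[0,0,0]],[[0,0,2],[0,0,0]]]'

```text
time: 9.8
tool_pos: [664.9, 183.6, 6.0]
tcp_rot: [180.0, -0.0, 91.6]
ft_force: [-9.5, -2.1, 12.7]
finger_gap: 60.8
grip_force: 81.9
```

>>> jog_arm --rows '[[[0,0,-1],[0,0,0]],[[0,0,-1],[0,0,0]],[[0,0,-1],[0,0,0]],[[0,0,-1],[0,0,0]],[[0,0,-30],[0,0,0]],[[0,0,-80],[0,0,0]],[[0,0,-130],[0,0,0]],[[0,0,-180],[0,0,0]],[[0,0,-220],[0,0,0]],[[0,0,-220],[0,0,0]]]' --grip 85

```text
time: 10.8
tool_pos: [668.3, 184.3, 233.0]
tcp_rot: [179.2, -0.1, 91.6]
ft_force: [-0.0, 1.3, 0.7]
finger_gap: 84.9
grip_force: 0.0
```

```bash
python3 -c "
from look import *
go([447,-203,230],0)"
```

```text
go [-381.2 -231.7   -1. ] [ 0.009 -0.013  1.598] yaw now [ 1.792e+02 -1.000e-01  9.160e+01]
```

>>> jog_arm --rows '[[[-42,-26,0],[0,0,0.14]],[[-85,-52,0],[0,0,0.28]],[[-127,-77,0],[0,0,0.42]],[[-170,-103,0],[0,0,0.56]],[[-212,-129,0],[0,0,0.7]],[[-255,-155,0],[0,0,0.84]],[[-297,-181,0],[0,0,0.98]],[[-340,-207,0],[0,0,1.12]],[[-381,-232,0],[0,0,1.26]],[[-381,-232,0],[0,0,1.4]]]'

```text
time: 11.8
tool_pos: [440.0, -208.3, 222.9]
tcp_rot: [179.9, 0.1, 10.7]
ft_force: [0.6, 0.6, -0.7]
finger_gap: 85.2
grip_force: 0.0
```

>>> jog_arm --rows '[[[0,0,0],[0,0,0.14]],[[0,0,0],[0,0,0.2]],[[0,0,0],[0,0,0.2]],[[0,0,0],[0,0,0.2]],[[0,0,0],[0,0,0.2]]]'

```text
time: 12.3
tool_pos: [442.9, -203.5, 223.1]
tcp_rot: [-180.0, 0.0, -0.0]
ft_force: [-0.1, -0.5, 0.6]
finger_gap: 85.1
grip_force: 0.0
```

Run:
```python
from look import *
p,d,s=snap('wrist','w4'); print(s['tool_pos'],s['tcp_rot'],s['qd'].round(1))
import json; json.dump([list(s['tool_pos']),list(s['tcp_rot'])],open('pics/w4.json','w'))
```

```text
[ 442.86322474 -203.4592002   223.06124511] [-1.79991241e+02  1.39787207e-02 -1.63641808e-02] [ 0.   0.  -0.2 -0.1 -0.   0.4]
```

View pics/w4.png

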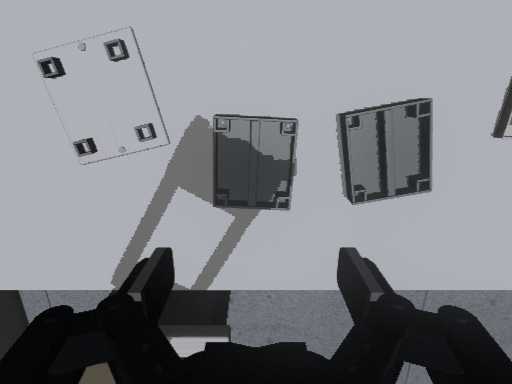

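Wrist view: dock sockets at (50,68), (118,49), (146,131), (85,147). Tray 1's rim is centred ≈(255,162) and tray 2's ≈(390,150).

```bash
cat >> look.py <<'E'
def tray(X,c,z,rad=95,tol=4):
    m=(abs(X[...,2]-z)<tol)&(np.hypot(X[...,0]-c[0],X[...,1]-c[1])<rad)
    n,l,st,_=cv2.connectedComponentsWithStats(m.astype(np.uint8)); k=1+st[1:,4].argmax(); P=X[l==k]
    print('tray',rect(P),len(P),'z',np.median(P[:,2]).round(1))
    part=P[abs(P[:,0]-P[:,0].mean())<20]; return P
E
python3 - <<'E'
from look import *
import json
np.set_printoptions(precision=1,suppress=True)
d=np.load('pics/w4.npy'); a=json.load(open('pics/w4.json')); s={'tool_pos':a[0],'tcp_rot':a[1]}
X=cloud('wrist',d,s)
for c in((445,-200),(455,-357)): tray(X,c,33)
T=cast('wrist',[(50,68),(118,49),(146,131),(85,147)],20,s);print(T,T.mean(0))
for c in((465,5),(553,26),(483,-69),(571,-49)):
  m=(abs(X[...,2]-20)<3)&(np.hypot(X[...,0]-c[0],X[...,1]-c[1])<22); print(rect(X[m]),m.sum())
E
```

```text
tray [ 444.9 -201.7   95.9  110.6   87.2] 1985 z 32.8
tray [ 458.  -361.2  110.4   96.9   10.6] 2335 z 32.6
[[552.2  22.7  20. ]
 [571.1 -55.3  20. ]
 [483.5 -74.9  20. ]
 [464.5   0.8  20. ]] [517.8 -26.7  20. ]
[463.8   4.2  17.7  18.7  13.5] 162
[553.3  24.7  18.2  19.4  12.4] 228
[481.6 -72.1  17.7  18.5  13.4] 152
[571.  -51.1  18.4  18.7  11.7] 220
```

>>> jog_arm --rows '[[[2,-2,40],[0,0,0.049]],[[2,-2,85],[0,0,0.049]],[[2,-2,130],[0,0,0.049]],[[2,-2,165],[0,0,0.049]],[[2,-2,182],[0,0,0.049]],[[2,-2,194],[0,0,0.049]],[[2,-2,202],[0,0,0.049]],[[2,-2,206],[0,0,0.049]],[[2,-2,206],[0,0,0.049]]]' --grip 40

```text
time: 13.25
tool_pos: [445.3, -201.9, 17.7]
tcp_rot: [180.0, -0.0, -2.9]
ft_force: [-0.2, 0.1, 0.4]
finger_gap: 40.1
grip_force: 0.0
```

>>> jog_arm --rows '[[[0,0,4],[0,0,0]],[[0,0,4],[0,0,0]],[[0,0,4],[0,0,0]],[[0,0,4],[0,0,0]],[[0,0,4],[0,0,0]],[[0,0,4],[0,0,0]]]' --grip 5 --force 90

```text
time: 13.85
tool_pos: [445.3, -201.8, 13.8]
tcp_rot: [180.0, -0.1, -2.9]
ft_force: [0.3, 2.2, 6.0]
finger_gap: 7.9
grip_force: 89.0
```

>>> jog_arm --rows '[[[0,0,-20],[0,0,0]],[[0,0,-50],[0,0,0]],[[0,0,-80],[0,0,0]],[[0,0,-110],[0,0,0]],[[0,0,-130],[0,0,0]],[[0,0,-130],[0,0,0]],[[0,0,-130],[0,0,0]],[[0,0,-130],[0,0,0]]]'

```text
time: 14.65
tool_pos: [443.7, -201.0, 141.1]
tcp_rot: [-179.9, 0.2, -2.9]
ft_force: [-0.4, 1.0, -2.1]
finger_gap: 8.0
grip_force: 88.3
```

```bash
cat >> look.py <<'E'
def dock(X,z=20):
    Q=[]
    for c in((464,4),(553,25),(571,-51),(482,-72)):
        m=(abs(X[...,2]-z)<3)&(np.hypot(X[...,0]-c[0],X[...,1]-c[1])<22); q=rect(X[m]); Q.append(q[:2]); print(q,m.sum())
    Q=np.array(Q); e=Q[1]+Q[2]-Q[0]-Q[3]; print('dock',Q.mean(0),np.degrees(np.arctan2(e[1],e[0])))
E
python3 - <<'E'
from look import *
d=np.load('pics/w1.npy');s={'tool_pos':[510.91,-24.41,230.81],'tcp_rot':[-179.945,-.056,102.667]}
dock(cloud('wrist',d,s))
p,d,s=snap('top','t3'); dock(cloud('top',d))
X=cloud('top',d)
for c in((455,-357),): tray(X,c,33,tol=6)
p,d,s=snap('wrist','w5');print(s['tool_pos'],s['tcp_rot'],s['finger_gap']);X=cloud('wrist',d,s)
tray(X,s['tool_pos'][:2],s['tool_pos'][2]+19,tol=5)
go([517.5,-23,150],13.1)
E
```

```text
[462.5   6.7  18.1  16.9  13.3] 140
[551.9  27.3  17.9  18.2  13.1] 142
[569.7 -48.4  17.1  18.4  14.7] 122
[480.2 -68.9  17.1  17.6  11.3] 111
dock [516.075 -20.825] 12.938467413880309
[459.5   4.4  17.5  17.    7.7] 12
[549.4  25.2  18.5  13.9   3.2] 11
[565.7 -50.4  14.7  14.    2.8] 12
[476.6 -71.4  16.   17.6  14.6] 13
dock [512.8  -23.05] 13.144140587560013
tray [ 417.4 -407.5   21.6   48.8   58.5] 34 z 34.2
[ 443.65110454 -201.01020725  141.11595936] [-1.79912574e+02  1.79718472e-01 -2.93791247e+00] 7.958471472393866
tray [ 444.8 -201.8   96.5  107.9   87.1] 8954 z 159.8
go [  64.5 -181.6   -8.6] [-0.002  0.003 -0.28 ] yaw now [-179.9    0.2   -2.9]
```

View pics/w5.png

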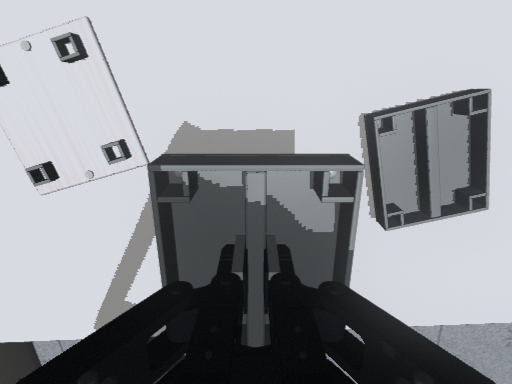

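>>> jog_arm --rows '[[[16,-45,0],[0,0,-0.07]],[[32,-90,0],[0,0,-0.14]],[[48,-136,0],[0,0,-0.21]],[[65,-181,0],[0,0,-0.28]],[[65,-181,20],[0,0,-0.28]],[[65,-181,40],[0,0,-0.28]],[[65,-181,60],[0,0,-0.28]],[[65,-181,60],[0,0,-0.28]],[[65,-181,60],[0,0,-0.28]],[[65,-181,60],[0,0,-0.28]]]'

```text
time: 15.75
tool_pos: [519.7, -24.4, 84.2]
tcp_rot: [180.0, -0.1, 13.1]
ft_force: [-0.8, -0.5, -1.1]
finger_gap: 7.9
grip_force: 88.5
```

Run:
```python
from look import *
go([517.5,-22.3,42],13.0); s=r.sense(); print(s['tool_pos'],s['qd'].round(2),s['finger_gap'])
```

```text
go [-1.7 -2.6 42.2] [ 0.    -0.001  0.002] yaw now [ 1.80e+02 -1.00e-01  1.31e+01]
[519.65511998 -24.43346025  84.23904407] [-0.09 -0.61 -0.46  0.01 -0.2   0.07] 7.889301498090579
```

>>> jog_arm --rows '[[[-1.7,-2.6,20],[0,0,0]],[[-1.7,-2.6,35],[0,0,0]],[[-1.7,-2.6,42],[0,0,0]],[[-1.7,-2.6,42],[0,0,0]],[[-1.7,-2.6,45],[0,0,0]],[[-1.7,-2.6,48],[0,0,0]],[[-1.7,-2.6,50],[0,0,0]],[[-1.7,-2.6,52],[0,0,0]],[[-1.7,-2.6,52],[0,0,0]]]'

```text
time: 16.65
tool_pos: [516.7, -22.0, 31.1]
tcp_rot: [-180.0, 0.0, 13.1]
ft_force: [-0.6, 0.6, -2.0]
finger_gap: 7.9
grip_force: 88.5
```

>>> jog_arm --rows '[[[0,0,2],[0,0,0]],[[0,0,4],[0,0,0]],[[0,0,6],[0,0,0]],[[0,0,7],[0,0,0]],[[0,0,7],[0,0,0]]]'

```text
time: 17.15
tool_pos: [516.8, -22.1, 25.1]
tcp_rot: [-180.0, 0.0, 13.1]
ft_force: [-5.5, 0.2, 9.7]
finger_gap: 8.1
grip_force: 90.1
```

>>> jog_arm --rows '[[[0,0,-1],[0,0,0]],[[0,0,-1],[0,0,0]],[[0,0,-1],[0,0,0]],[[0,0,-1],[0,0,0]],[[0,0,-30],[0,0,0]],[[0,0,-80],[0,0,0]],[[0,0,-130],[0,0,0]],[[0,0,-180],[0,0,0]],[[0,0,-200],[0,0,0]],[[0,0,-200],[0,0,0]]]' --grip 40

```text
time: 18.15
tool_pos: [519.3, -22.4, 229.3]
tcp_rot: [179.8, -0.4, 13.1]
ft_force: [0.8, 0.5, -0.2]
finger_gap: 40.1
grip_force: 0.0
```

Run:
```python
from look import *
for i in range(4): r.snapshot('top')
p,d,s=snap('wrist','w6');print(s['tool_pos'],s['tcp_rot'],s['finger_gap']);X=cloud('wrist',d,s)
tray(X,(516,-22),44); tray(X,(457,-361),33)
X=cloud('top',np.load('pics/t3.npy'))
go([458,-361,225],10.6)
```

```text
[515.74930449 -21.92932583 222.20500259] [-1.79933420e+02  1.71603661e-01  1.31093556e+01] 40.03245265218819
tray [517.  -23.1 109.8  96.3  13.2] 2201 z 44.0
tray [ 457.6 -358.1  111.2   92.5   10.5] 1452 z 32.1
go [-133.   317.2   -3. ] [-0.001  0.004  0.044] yaw now [-179.9    0.2   13.1]
```

View pics/w6.png

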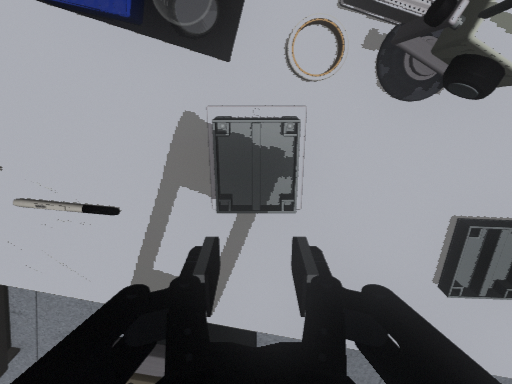

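Tray 1 is seated: rim level at 44 mm, centred in the board outline at (257,165). Moving over tray 2.

>>> jog_arm --rows '[[[-17,40,0],[0,0,0.044]],[[-34,80,0],[0,0,0.044]],[[-50,120,0],[0,0,0.044]],[[-67,160,0],[0,0,0.044]],[[-84,200,0],[0,0,0.044]],[[-101,240,0],[0,0,0.044]],[[-118,280,0],[0,0,0.044]],[[-133,317,0],[0,0,0.044]],[[-133,317,0],[0,0,0.044]],[[-133,317,0],[0,0,0.044]]]'

```text
time: 19.4
tool_pos: [458.1, -361.1, 222.2]
tcp_rot: [-179.8, 0.1, 10.5]
ft_force: [-0.1, 1.1, -0.2]
finger_gap: 39.8
grip_force: 0.0
```

Run:
```python
from look import *
for i in range(6): r.snapshot('top')
p,d,s=snap('wrist','w7');print(s['tool_pos'],s['tcp_rot'],s['qd'].round(1));X=cloud('wrist',d,s)
P=tray(X,(457,-361),33); q=rect(P)
go([q[0],q[1],17],10.6)
```

```text
[ 459.5627581  -359.88974901  224.27303321] [-1.79991880e+02 -2.16261001e-03  1.06777722e+01] [-0.3 -0.1 -0.3 -0.1  0.1 -0.1]
tray [ 458.4 -361.   109.3   96.2   10.8] 1899 z 32.8
go [ -1.4   0.7 207.4] [ 0.    -0.     0.001] yaw now [180.   -0.   10.7]
```

>>> jog_arm --rows '[[[-3,0,40],[0,0,0]],[[-3,0,85],[0,0,0]],[[-3,0,130],[0,0,0]],[[-3,0,165],[0,0,0]],[[-3,0,182],[0,0,0]],[[-3,0,194],[0,0,0]],[[-3,0,202],[0,0,0]],[[-3,0,206],[0,0,0]],[[-3,0,207],[0,0,0]]]'

```text
time: 20.65
tool_pos: [456.7, -361.9, 18.0]
tcp_rot: [179.9, -0.0, 10.6]
ft_force: [0.4, 0.2, 0.5]
finger_gap: 39.8
grip_force: 0.0
```

>>> jog_arm --rows '[[[0,0,3],[0,0,0]],[[0,0,3],[0,0,0]],[[0,0,3],[0,0,0]],[[0,0,3],[0,0,0]],[[0,0,3],[0,0,0]],[[0,0,3],[0,0,0]]]' --grip 5 --force 90

```text
time: 21.25
tool_pos: [456.6, -362.0, 15.0]
tcp_rot: [179.9, -0.0, 10.6]
ft_force: [-0.9, -0.1, 4.6]
finger_gap: 7.9
grip_force: 89.1
```

>>> jog_arm --rows '[[[0,0,-20],[0,0,0]],[[0,0,-50],[0,0,0]],[[0,0,-80],[0,0,0]],[[0,0,-110],[0,0,0]],[[0,0,-130],[0,0,0]],[[0,0,-130],[0,0,0]],[[0,0,-130],[0,0,0]],[[0,0,-130],[0,0,0]]]'

```text
time: 22.05
tool_pos: [455.2, -360.5, 141.9]
tcp_rot: [-179.8, 0.1, 10.6]
ft_force: [0.2, -0.1, -1.8]
finger_gap: 7.6
grip_force: 88.5
```

Run:
```python
from look import *
for i in range(5): r.snapshot('top')
p,d,s=snap('wrist','w8');print(s['tool_pos'],s['tcp_rot'],s['finger_gap']);X=cloud('wrist',d,s)
P=tray(X,s['tool_pos'][:2],s['tool_pos'][2]+18,tol=5); 
tray(X,(516,-22),44)
B=(P-s['tool_pos'])@R.from_euler('xyz',s['tcp_rot'],degrees=True).as_matrix(); print(np.percentile(B,[.3,99.7],0))
go([515.3,-22.6,145],13.1)
```

```text
[ 455.73838183 -361.08635229  143.1045041 ] [-1.79914087e+02  6.30275316e-02  1.05880718e+01] 7.932791092334137
tray [ 458.2 -361.6  108.8   96.4   10.7] 8942 z 160.7Traceback (most recent call last):
  File "<stdin>", line 5, in <module>
  File "look.py", line 36, in tray
    n,l,st,_=cv2.connectedComponentsWithStats(m.astype(np.uint8)); k=1+st[1:,4].argmax(); P=X[l==k]
                                                                       ~~~~~~~~~~~~~~~^^
ValueError: attempt to get argmax of an empty sequence
```

>>> jog_arm --rows '[[[15,-40,0],[0,0,-0.044]],[[30,-80,0],[0,0,-0.044]],[[45,-120,0],[0,0,-0.044]],[[60,-160,0],[0,0,-0.044]],[[75,-200,0],[0,0,-0.044]],[[90,-240,0],[0,0,-0.044]],[[105,-281,0],[0,0,-0.044]],[[121,-322,0],[0,0,-0.044]],[[121,-322,0],[0,0,-0.044]],[[121,-322,20],[0,0,-0.044]]]'

```text
time: 23.35
tool_pos: [518.4, -21.7, 127.1]
tcp_rot: [179.9, -0.3, 13.3]
ft_force: [1.0, -0.8, -1.1]
finger_gap: 8.0
grip_force: 88.8
```

>>> jog_arm --rows '[[[0,0,20],[0,0,0]],[[0,0,30],[0,0,0]],[[0,0,30],[0,0,0]],[[0,0,30],[0,0,0]],[[0,0,30],[0,0,0]],[[0,0,30],[0,0,0]]]'

```text
time: 23.95
tool_pos: [516.8, -23.0, 95.5]
tcp_rot: [180.0, -0.1, 13.1]
ft_force: [-1.2, -0.1, -1.7]
finger_gap: 8.0
grip_force: 88.8
```

Run:
```python
from look import *
go([515.3,-22.6,65],13.1); s=r.sense(); print(s['tool_pos'],s['qd'].round(2),s['finger_gap'])
```

```text
go [-1.4 -0.8 30.5] [ 0.001 -0.002 -0.   ] yaw now [ 1.80e+02 -1.00e-01  1.31e+01]
[516.81612797 -23.0461426   95.46799239] [ 0.07  0.1   0.29 -0.01 -0.06 -0.05] 7.951503595215832
```

>>> jog_arm --rows '[[[-1.4,-0.8,15],[0,0,0]],[[-1.4,-0.8,25],[0,0,0]],[[-1.4,-0.8,30],[0,0,0]],[[-1.4,-0.8,33],[0,0,0]],[[-1.4,-0.8,36],[0,0,0]],[[-1.4,-0.8,38],[0,0,0]],[[-1.4,-0.8,40],[0,0,0]],[[-1.4,-0.8,40],[0,0,0]]]'

```text
time: 24.75
tool_pos: [514.4, -22.3, 54.2]
tcp_rot: [-180.0, 0.0, 13.1]
ft_force: [0.1, 0.5, -1.6]
finger_gap: 7.5
grip_force: 88.7
```

>>> jog_arm --rows '[[[0,0,2],[0,0,0]],[[0,0,4],[0,0,0]],[[0,0,5],[0,0,0]],[[0,0,5],[0,0,0]]]'

```text
time: 25.15
tool_pos: [514.7, -22.3, 50.2]
tcp_rot: [180.0, -0.0, 13.1]
ft_force: [-3.4, 0.0, 7.6]
finger_gap: 7.6
grip_force: 90.0
```

>>> jog_arm --rows '[[[0,0,0],[0,0,0]],[[0,0,-1],[0,0,0]],[[0,0,-1],[0,0,0]],[[0,0,-1],[0,0,0]],[[0,0,-30],[0,0,0]],[[0,0,-80],[0,0,0]],[[0,0,-130],[0,0,0]],[[0,0,-180],[0,0,0]],[[0,0,-230],[0,0,0]],[[0,0,-230],[0,0,0]]]' --grip 40

```text
time: 26.15
tool_pos: [518.0, -22.8, 288.5]
tcp_rot: [179.7, -0.7, 13.1]
ft_force: [1.1, -0.2, 0.2]
finger_gap: 39.9
grip_force: 0.0
```

Run:
```python
from look import *
for i in range(6): r.snapshot('top')
p,d,s=snap('wrist','w9');print(s['tool_pos'],s['tcp_rot'],s['finger_gap']);X=cloud('wrist',d,s)
tray(X,(516,-22),68); 
p,d,s=snap('top','t9'); X=cloud('top',d)
cv2.imwrite('pics/c9.png',cv2.resize(p[115:265,115:385],None,fx=2.95,fy=2.95,interpolation=cv2.INTER_CUBIC))
```

```text
[513.47354116 -22.1831166  277.0974524 ] [-179.92601866    0.19205559   13.10929135] 39.78449224190021
tray [517.  -22.9 109.2  96.   13.1] 1814 z 68.0
```

View pics/w9.png

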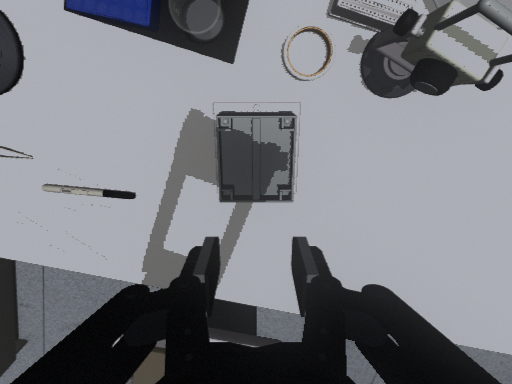

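View pics/c9.png

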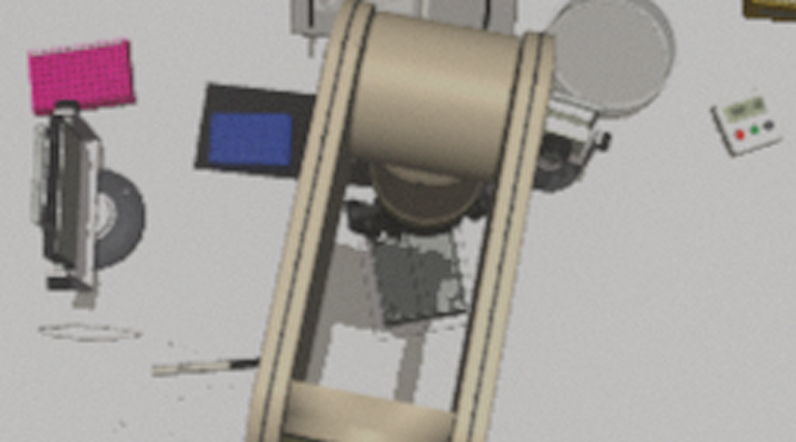

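The stack is complete: both trays are square on the board, rim at 68 mm as it must be. The block and beaker are on the mat. Next is a close look at the lamp.

Run:
```python
from look import *
p=cv2.imread('pics/t2.png')
k=np.array([(67,79),(65,255)])/2.95+[115,125]; print(cast('top',k,125))
go([580,300,330],0)
```

```text
[[658.86649449 370.38639432 125.        ]
 [462.80237822 349.12313164 125.        ]]
go [ 137.5 -298.8  -52.6] [-0.001  0.003  0.229] yaw now [-179.9    0.2   13.1]
```

>>> jog_arm --rows '[[[15,-40,-20],[0,0,0.05]],[[30,-80,-40],[0,0,0.1]],[[45,-120,-53],[0,0,0.15]],[[60,-160,-53],[0,0,0.2]],[[75,-200,-53],[0,0,0.229]],[[90,-240,-53],[0,0,0.229]],[[106,-280,-53],[0,0,0.229]],[[122,-320,-53],[0,0,0.229]],[[137,-361,-53],[0,0,0.229]],[[137,-361,-53],[0,0,0.229]]]'

```text
time: 27.55
tool_pos: [564.6, 365.2, 328.5]
tcp_rot: [180.0, 0.3, 0.3]
ft_force: [-0.5, -0.1, -1.0]
finger_gap: 40.1
grip_force: 0.0
```

Run:
```python
from look import *
for i in range(8): r.snapshot('top')
p,d,s=snap('wrist','w10');print(s['tool_pos'],s['tcp_rot'],s['qd'].round(1))
import json; json.dump([list(s['tool_pos']),list(s['tcp_rot'])],open('pics/w10.json','w'))
```

```text
[566.3201162  359.17653211 332.98792612] [-1.79983331e+02 -4.86021732e-02 -1.01582557e-01] [ 0.1 -0.  -0.1 -0.  -0.1  0.1]
```

View pics/w10.png

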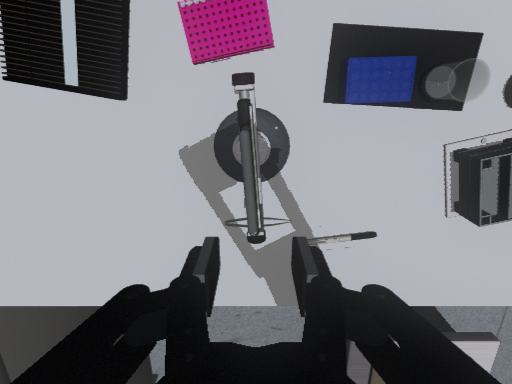

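View: lamp foot disc centre ≈(252,146), knobs at (243,79) and (257,237), handle/panel seen edge-on along (250,160); marker and forceps lie near the bench edge.

```bash
cat >> look.py <<'E'
def stand(X,c,rad,zs,pic=None):
    near=np.hypot(X[...,0]-c[0],X[...,1]-c[1])<rad
    for lo,hi in zs:
        P=X[near&(X[...,2]>lo)&(X[...,2]<hi)]
        if len(P)>8: print(lo,hi,len(P),rect(P),'mean',P.mean(0).round(1))
E
python3 - <<'E'
from look import *
import json
d=np.load('pics/w10.npy');p=cv2.imread('pics/w10.png'); a=json.load(open('pics/w10.json')); s={'tool_pos':a[0],'tcp_rot':a[1]}
X=cloud('wrist',d,s)
stand(X,(567,358),125,[(z,z+10) for z in range(5,240,10)])
g=cv2.GaussianBlur(cv2.cvtColor(p,6),(3,3),0)
print(cast('wrist',(252,146),12,s), cast('wrist',[(243,79),(257,237)],125,s))
E
```

```text
5 15 1000 [568.1 364.9 118.  122.2   0. ] mean [573.9 363.1  12.4]
15 25 1862 [567.2 365.5 102.  106.2   5.7] mean [568.9 364.1  18.1]
25 35 297 [568.9 364.7  51.2  43.4  85.9] mean [567.8 359.6  30.8]
35 45 382 [567.  365.  176.9  21.9   4.2] mean [579.2 357.9  38.4]
85 95 15 [566.  357.1 176.5   5.    4.5] mean [538.2 354.6  90.7]
95 105 23 [558.8 356.9 160.7   2.9   5.4] mean [543.8 355.5  99.6]
105 115 23 [561.1 357.2 164.3   2.9   5.4] mean [544.  355.5 110.3]
115 125 25 [551.9 354.9  22.8 160.8  87.3] mean [530.5 355.1 120.5]
125 135 242 [566.8 365.4 208.9  25.4   4.1] mean [606.2 366.2 131. ]
135 145 436 [566.3 364.9 209.9  21.2   4.3] mean [599.8 366.9 137.8]
145 155 42 [571.3 366.4 137.9  16.8   4.2] mean [582.7 367.2 148.4]
155 165 323 [570.2 365.1 148.1  14.2   4.2] mean [574.9 360.  160.9]
165 175 411 [566.5 365.9 155.2  11.9   4.1] mean [608.8 367.8 167. ]
185 195 11 [617.1 368.    6.9   2.2  79.9] mean [617.4 367.9 189.5]
205 215 683 [566.7 364.9 104.   10.    4.2] mean [570.4 365.  213.7]
215 225 389 [567.  364.9 100.4   7.    4.5] mean [569.8 365.1 215.6]
[[568.32407381 364.20439788  12.        ]] [[664.63476055 372.51588432 125.        ]
 [464.65418213 356.64152968 125.        ]]
```

>>> jog_arm --rows '[[[-1,-7,20],[0,0,-0.075]],[[-1,-7,50],[0,0,-0.075]],[[-1,-7,80],[0,0,-0.075]],[[-1,-7,100],[0,0,-0.075]],[[-1,-7,115],[0,0,-0.075]],[[-1,-7,125],[0,0,-0.075]],[[-1,-7,133],[0,0,-0.075]],[[-1,-7,140],[0,0,-0.075]],[[-1,-7,140],[0,0,-0.075]]]'

```text
time: 28.9
tool_pos: [564.9, 367.2, 191.8]
tcp_rot: [180.0, 0.0, 4.3]
ft_force: [-0.0, 0.6, 1.2]
finger_gap: 39.7
grip_force: 0.0
```

>>> jog_arm --rows '[[[0,0,0],[0,0,0]],[[0,0,0],[0,0,0]],[[0,0,0],[0,0,0]],[[0,0,0],[0,0,0]],[[0,0,0],[0,0,0]]]' --grip 5 --force 40

```text
time: 29.4
tool_pos: [565.5, 367.5, 193.4]
tcp_rot: [-180.0, -0.1, 4.3]
ft_force: [0.3, -0.1, 5.2]
finger_gap: 8.5
grip_force: 39.2
```

Run:
```python
from look import *
s=r.sense(); print(s['tool_pos'],s['tcp_rot'],s['qd'].round(1),s['ft_force'],s['wrist_torque'],s['joint_pos'])
```

```text
[565.45444794 367.5338622  193.36509116] [-1.79967268e+02 -8.43059840e-02  4.28240830e+00] [ 0.1 -0.1 -0.   0.1 -0.1 -0. ] [ 0.3036362  -0.06376809  5.18601414] [-0.14773182  0.11213341 -0.04297268] [ 2.86717345e+01  1.98705827e+01  7.48632348e+01 -5.01976298e-03
  8.51758838e+01  1.14389720e+02]
```

>>> jog_arm --rows '[[[-0.5,1.6,0],[0,0,0.05]],[[-0.5,1.6,0],[0,0,0.1]],[[-0.5,1.6,0],[0,0,0.15]],[[-0.5,1.6,0],[0,0,0.2]],[[-2,8.9,0.3],[0,0,0.2]],[[-3.5,16.1,1.3],[0,0,0.2]],[[-4.9,23.2,2.9],[0,0,0.2]],[[-6.3,30.1,5.1],[0,0,0.2]],[[-7.7,36.8,8],[0,0,0.2]],[[-9,43.3,11.4],[0,0,0.2]]]'

```text
time: 30.4
tool_pos: [559.9, 323.6, 181.5]
tcp_rot: [-179.9, -0.1, -7.2]
ft_force: [4.5, 4.2, 3.4]
finger_gap: 8.2
grip_force: 40.8
```

>>> jog_arm --rows '[[[0,0,0],[0,0,0]],[[0,0,0],[0,0,0]],[[0,0,0],[0,0,0]],[[0,0,0],[0,0,0]]]'

```text
time: 30.8
tool_pos: [559.7, 322.4, 181.0]
tcp_rot: [179.9, -0.0, -7.2]
ft_force: [3.6, -4.9, 6.2]
finger_gap: 8.4
grip_force: 40.8
```

Run:
```python
from look import *
s=r.sense(); print(s['tool_pos'],s['tcp_rot'],s['qd'].round(1),s['ft_force'],s['wrist_torque'],s['finger_gap'],s['grip_force'])
p,d,s=snap('wrist','w11');X=cloud('wrist',d,s)
stand(X,(565,366),125,[(z,z+10) for z in range(25,240,10)])
```

```text
[559.66650902 322.38522897 180.9822292 ] [ 1.79913237e+02 -3.40285394e-02 -7.21150340e+00] [ 0.1  0.1  0.  -0.   0.  -0.1] [ 3.56282521 -4.8591515   6.24503511] [-0.5597054  -0.4269063  -0.08210556] 8.403879354120324 40.784470438957214
25 35 273 [570.7 352.7 165.5  25.    0.7] mean [560.  349.6  31.1]
35 45 374 [591.  361.7  22.1 135.7  82.5] mean [644.2 353.4  38.7]
55 65 11 [653.9 342.8   1.    4.9  76.9] mean [653.7 342.7  60.6]
65 75 11 [654.  343.1   1.3   5.3  79.9] mean [653.8 343.   70.6]
75 85 13 [653.6 343.    1.5   5.2  70.7] mean [653.6 342.9  79.9]
85 95 31 [634.5 373.2  23.9  72.4  50.2] mean [649.8 349.7  91.6]
95 105 517 [580.1 384.4  33.3 171.2  71.6] mean [583.3 385.4  99.8]
105 115 697 [578.9 379.8  29.1 170.2  73.4] mean [582.3 379.3 112.4]
115 125 603 [586.5 372.1  23.9 174.5  75. ] mean [592.9 372.6 120.3]
125 135 1353 [585.5 361.8  24.4 171.   82.5] mean [612.9 362.3 129.1]
135 145 1980 [588.3 358.6  22.4 164.7  85. ] mean [623.3 358.2 137.8]
145 155 1695 [579.1 357.5  11.4 128.8  80.6] mean [582.1 357.4 149.5]
155 165 3728 [581.6 345.8  15.6 120.3  82.6] mean [594.5 343.7 161.5]
165 175 156 [590.6 339.   13.5  89.5  81.1] mean [610.3 336.1 169.6]
175 185 183 [564.7 323.7  22.   98.9  89.2] mean [603.5 329.4 180.6]
185 195 644 [563.  320.6 100.3  35.    2.3] mean [575.4 323.3 190.6]
195 205 4095 [562.5 320.5  99.8  35.2   4.8] mean [569.8 320.5 202. ]
205 215 659 [566.3 322.2  28.   27.2  43.3] mean [569.9 320.5 209.9]
215 225 970 [562.2 321.4  51.2  25.3  83.8] mean [567.1 321.1 220. ]
225 235 2971 [561.8 321.2  79.2  26.8  82.8] mean [569.9 320.6 230.7]
235 245 6206 [562.2 322.   93.7  28.   82.3] mean [564.4 321.3 239.3]
```

>>> jog_arm --rows '[[[0,0,0],[0,0,0]],[[0,0,0],[0,0,0]],[[0,0,0],[0,0,0]],[[0,0,0],[0,0,0]],[[0,0,-20],[0,0,0]],[[0,0,-60],[0,0,0]],[[0,0,-100],[0,0,0]],[[0,0,-130],[0,0,0]],[[0,0,-150],[0,0,0]],[[0,0,-150],[0,0,0]]]' --grip 40

```text
time: 31.85
tool_pos: [560.4, 324.3, 335.4]
tcp_rot: [-179.8, -0.3, -7.2]
ft_force: [-0.2, -0.3, 0.4]
finger_gap: 39.9
grip_force: 0.0
```

```bash
cat >> look.py <<'E'
def settle(n=8):
    for i in range(n): r.snapshot('top')
def planefit(X,near,zlo,zhi):
    P=X[near&(X[...,2]>zlo)&(X[...,2]<zhi)]
    for _ in range(4):
        c=P.mean(0);n=np.linalg.svd(P-c,full_matrices=False)[2][2];e=abs((P-c)@n);P=P[e<max(1.5,np.median(e)*2)]
    n*=np.sign(n[2]); return n,c,len(P)
E
python3 - <<'E'
from look import *
settle()
p,d,s=snap('wrist','w12');print(s['tool_pos'],s['tcp_rot'],s['qd'].round(1));X=cloud('wrist',d,s)
stand(X,(565,366),125,[(z,z+10) for z in range(85,240,10)])
near=np.hypot(X[...,0]-565,X[...,1]-366)<75
n,c,k=planefit(X,near,95,165);print('back plane',n,c,k,'tilt',np.degrees(np.arcsin(n[2])),'az',np.degrees(np.arctan2(n[1],n[0])))
E
```

```text
[558.80043886 323.29802271 329.34762319] [ 1.79925323e+02  1.14738287e-01 -7.17294332e+00] [-0.1 -0.2 -0.6 -0.   0.1  0. ]
95 105 355 [572.6 381.1  34.8 180.6  75.8] mean [576.7 386.4 100.3]
105 115 375 [571.1 377.5  29.7 180.7  76.6] mean [574.2 380.7 112.2]
115 125 355 [570.5 374.5  24.8 182.1  77. ] mean [574.6 375.9 120.1]
125 135 695 [566.1 364.8  24.5 209.4  82.6] mean [583.  366.7 129.2]
135 145 966 [566.  364.7  20.8 208.5  82.6] mean [582.8 363.4 138. ]
145 155 751 [565.8 359.3  10.5 155.2  81.9] mean [571.4 358.7 149.6]
155 165 1729 [564.5 348.3  15.7 155.   82.6] mean [570.9 347.  161.3]
165 175 95 [573.7 342.2  13.4 122.3  84.6] mean [564.6 342.  169.6]
175 185 89 [563.1 335.    9.1 102.3  83.1] mean [564.5 335.4 180.1]
185 195 97 [562.5 330.6   9.7 102.6  81.4] mean [569.3 329.  189.9]
195 205 1000 [561.4 322.1  11.1 103.7  82.5] mean [564.8 321.1 202.3]
back plane [0.11021678 0.84591754 0.52180051] [570.90896316 365.12568688 137.94577572] 2670 tilt 31.45310394960759 az 82.57660361246717
```

View pics/w12.png

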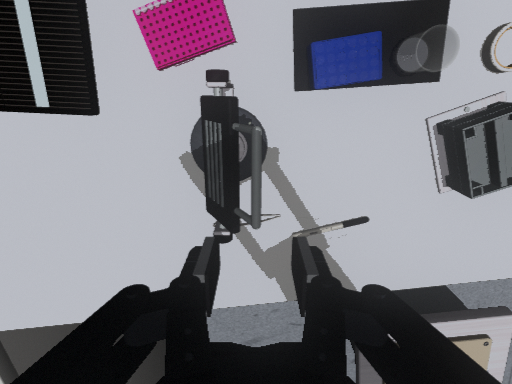

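View: the lamp panel leans towards the stack, handle at (256,178), yoke aligned with the knobs at (217,77) and (222,238). Azimuth reads 82.6° against the 82.7° wanted. I'll refine the tilt estimate and plan the camera stand.

Run:
```python
from look import *
d=np.load('pics/w12.npy');s={'tool_pos':np.array([558.80,323.30,329.35]),'tcp_rot':[179.925,.115,-7.173]}
X=cloud('wrist',d,s);a=np.radians(82.6);ex=np.array([np.cos(a),np.sin(a)]);ey=np.array([-ex[1],ex[0]])
D=X[...,:2]-[566.1,364.75];u=D@ex;w=D@ey;z=X[...,2]
m=(abs(w)<35)&(abs(u)<80)&(z>90)
b=m&(z>190); print('bar u',np.percentile(u[b],[1,50,99]),'z',np.percentile(z[b],[1,50,90,99]))
f=m&(z<170)&(z>90)
for lo in range(-45,40,5):
    q=f&(u>lo)&(u<lo+5)
    if q.sum()>5: print(lo,q.sum(),np.percentile(z[q],[5,50,95]).round(1))
X=cloud('top',np.load('pics/t2.npy'))
stand(X,(650,-165),70,[(z,z+10) for z in range(5,200,10)])
go([650,-165,330],43.5)
```

```text
bar u [-78.26537329 -22.83997777  17.59634224] z [202.23797631 402.02748153 416.01764002 422.13198931]
-25 249 [158.8 160.9 162.8]
-20 289 [162.1 163.3 164.8]
-15 236 [156.5 160.5 163.5]
-10 214 [148.4 151.8 155.9]
-5 210 [145.6 147.9 149.3]
0 208 [135.8 137.2 138.8]
5 167 [124.7 126.6 135.8]
10 147 [114.6 124.6 126.6]
15 171 [112.3 114.5 115.7]
20 128 [ 97.9 101.4 105. ]
25 34 [95.1 96.8 97.7]
5 15 114 [ 641.9 -160.2  119.7  107.5   84.5] mean [ 643.6 -157.9   10.3]
15 25 146 [ 659.9 -155.3  104.2   51.9   55.6] mean [ 649.8 -167.5   18.7]
25 35 20 [ 668.1 -160.3  108.3   31.8   54.4] mean [ 668.6 -158.1   29.6]
35 45 50 [ 674.4 -163.   103.    50.9   46.2] mean [ 676.1 -159.7   39.7]
45 55 9 [ 683.9 -167.9  101.9   45.4   74.7] mean [ 677.8 -161.1   48.3]
95 105 10 [ 653.9 -171.    90.    13.    75.6] mean [ 654.1 -169.4  102.2]
105 115 20 [ 646.4 -165.9   85.7   31.6   75.7] mean [ 644.3 -169.9  110.4]
115 125 71 [ 653.4 -169.5  110.5   48.2   74.3] mean [ 655.2 -168.3  120.8]
125 135 106 [ 660.3 -171.7  109.1   58.7   72.6] mean [ 656.5 -169.9  130.1]
135 145 224 [ 661.9 -172.    63.    56.8   82.3] mean [ 664.6 -173.5  138.8]
185 195 68 [ 676.2 -176.5   68.3   11.    73.7] mean [ 675.4 -175.3  189.3]
go [151.3 473.2  -0. ] [ 0.     0.002 -0.884] yaw now [ 1.799e+02  1.000e-01 -7.200e+00]
```

>>> jog_arm --rows '[[[14,40,0],[0,0,-0.13]],[[28,80,0],[0,0,-0.26]],[[42,120,0],[0,0,-0.39]],[[56,160,0],[0,0,-0.52]],[[70,200,0],[0,0,-0.65]],[[84,240,0],[0,0,-0.78]],[[98,280,0],[0,0,-0.91]],[[112,320,0],[0,0,-1.04]],[[126,360,0],[0,0,-1.17]],[[140,400,0],[0,0,-1.3]]]'

```text
time: 33.3
tool_pos: [648.2, -92.6, 330.6]
tcp_rot: [-180.0, -0.0, 67.6]
ft_force: [0.5, 0.4, 0.1]
finger_gap: 40.0
grip_force: 0.0
```

Run:
```python
from look import *
settle()
go([665,-172,320],73.7)
```

```text
go [-69.7  47.3  11.1] [ 0.    -0.    -0.111] yaw now [180.   -0.   67.4]
```

>>> jog_arm --rows '[[[-35,24,5],[0,0,-0.055]],[[-70,47,10],[0,0,-0.111]],[[-70,47,10],[0,0,-0.111]],[[-70,47,10],[0,0,-0.111]]]'

```text
time: 34.1
tool_pos: [664.5, -173.3, 320.4]
tcp_rot: [-180.0, -0.0, 73.6]
ft_force: [-0.3, 0.9, 0.6]
finger_gap: 39.8
grip_force: 0.0
```

Run:
```python
from look import *
settle()
p,d,s=snap('wrist','w13');print(s['tool_pos'],s['tcp_rot'],s['qd'].round(1));X=cloud('wrist',d,s)
stand(X,(655,-170),68,[(z,z+10) for z in range(5,220,10)])
tray(X,(516,-22),68)
```

```text
[ 664.66755414 -172.73450926  321.29005826] [ 1.79972089e+02 -1.88119960e-03  7.37234947e+01] [-0.4  0.2  0.   0.1 -0.1 -0.1]
5 15 278 [ 683.5 -150.7   68.3   88.6   65. ] mean [ 672.  -151.    11.9]
15 25 258 [ 671.5 -147.6   69.4   42.2    6.5] mean [ 665.8 -150.3   17.4]
25 35 9 [ 7.027e+02 -1.416e+02  3.010e+01  2.000e-01  8.700e+01] mean [ 702.7 -141.7   30.1]
35 45 244 [ 699.5 -151.1   41.3   41.    34.8] mean [ 709.1 -145.8   42.4]
95 105 30 [ 680.7 -143.3    7.7   42.1   86.1] mean [ 678.3 -143.2  101.2]
105 115 53 [ 667.9 -164.2   93.3   38.7   52.2] mean [ 674.5 -149.3  111.3]
115 125 330 [ 665.3 -168.7  111.9   60.6   57.2] mean [ 672.5 -153.4  121.2]
125 135 717 [ 672.  -173.1   85.8   80.3   31.3] mean [ 670.2 -164.7  130.3]
135 145 1514 [ 669.2 -172.3   64.5   61.7   75.6] mean [ 671.4 -171.1  137.9]
145 155 25 [ 676.  -172.7   62.5    4.2   73.5] mean [ 675.6 -173.7  149.8]
155 165 20 [ 676.  -173.4   63.7    4.    72.5] mean [ 677.3 -170.4  159.5]
165 175 16 [ 676.8 -173.4   63.5    3.8   70.9] mean [ 683.  -155.3  169.9]
185 195 648 [ 681.1 -175.8   69.2    9.4   74.9] mean [ 681.5 -174.2  188.8]
tray [516.6 -22.5 111.1  96.8  13.1] 2096 z 67.9
```

View pics/w13.png

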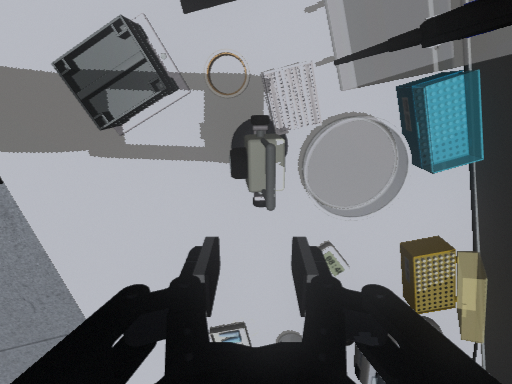

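View: camera lens points left at (238,163), knobs at (261,121) and (259,200), handle bar at (270,177). The foot disc is around (257,148) and the glass dish to the right is low.

Run:
```python
from look import *
d=np.load('pics/w13.npy');p=cv2.imread('pics/w13.png');s={'tool_pos':np.array([664.67,-172.73,321.29]),'tcp_rot':[179.972,-.002,73.723]}
X=cloud('wrist',d,s);z=X[...,2]
K=[]
for (u0,u1,v0,v1) in((248,275,112,128),(248,275,192,212)):
    m=np.zeros(z.shape,bool);m[v0:v1,u0:u1]=1
    m&=(z>95)&(z<150)&(p.max(2)<90); P=X[m]; q=rect(P); K.append(q[:2]); print(q,m.sum(),np.percentile(P[:,2],[5,50,95]))
K=np.array(K); print('mid',K.mean(0),'len',np.linalg.norm(K[0]-K[1]),'ang',np.degrees(np.arctan2(*(K[0]-K[1])[::-1])))
m=(abs(z-12)<4)&(np.hypot(X[...,0]-660,X[...,1]+160)<60)&(p.max(2)<110); P=X[m][:,:2]
q=np.median(P,0)
# circle fit of foot edge by hull
h=cv2.convexHull(P.astype(np.float32))[:,0]; print('foot mec',cv2.minEnclosingCircle(h),len(P))
dz=X[(z>133)&(z<145)&(np.hypot(X[...,0]-670,X[...,1]+172)<50)]; print('body top',rect(dz))
n,c,k=planefit(X,np.hypot(X[...,0]-670,X[...,1]+172)<22,125,150);print(n,c,k)
cv2.imwrite('pics/c13.png',cv2.resize(p[100:225,200:320],None,fx=4.5,fy=4.5,interpolation=cv2.INTER_CUBIC))
```

```text
[ 685.9 -125.6   12.5   21.2   73.4] 196 [115.46819322 124.53698359 127.32713405]
[ 659.2 -212.9   27.6   15.3   75.1] 112 [116.10694171 124.85414187 127.40079111]
mid [ 672.55 -169.25] len 91.2917301840643 ang 72.99417126631948
foot mec ((677.5902099609375, -159.545166015625), 46.95389938354492) 293
body top [ 669.1 -172.2   64.5   62.3   75.6]
[-0.03647464  0.00999123  0.99928463] [ 667.61419561 -170.83702437  138.54296245] 548
```

View pics/c13.png

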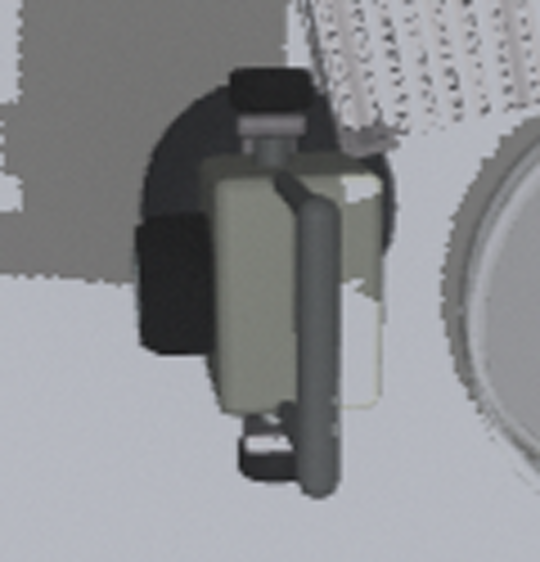

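Run:
```python
from look import *
s={'tool_pos':np.array([664.67,-172.73,321.29]),'tcp_rot':[179.972,-.002,73.723]}
print(cast('wrist',(259.6,145.1),12,s),cast('wrist',[(260.2,120),(260.5,202.4)],119,s),cast('wrist',[(260.2,120),(260.5,202.4)],125,s))
```

```text
[[ 673.87893494 -171.37375393   12.        ]] [[ 686.25189617 -124.92277191  119.        ]
 [ 658.36628986 -223.79819618  119.        ]] [[ 686.30358582 -124.3711326   125.        ]
 [ 658.90234353 -221.52912254  125.        ]]
```

>>> jog_arm --rows '[[[0,16,20],[0,0,-0.014]],[[0,16,50],[0,0,-0.014]],[[0,16,80],[0,0,-0.014]],[[0,16,105],[0,0,-0.014]],[[0,16,125],[0,0,-0.014]],[[0,16,138],[0,0,-0.014]],[[0,16,147],[0,0,-0.014]],[[0,16,153],[0,0,-0.014]],[[0,16,153],[0,0,-0.014]],[[0,16,153],[0,0,-0.014]]]'

```text
time: 35.55
tool_pos: [680.4, -178.2, 169.0]
tcp_rot: [179.9, 0.0, 74.5]
ft_force: [0.0, 0.4, -0.3]
finger_gap: 40.3
grip_force: 0.0
```

>>> jog_arm --rows '[[[0,0,0],[0,0,0]],[[0,0,0],[0,0,0]],[[0,0,0],[0,0,0]],[[0,0,0],[0,0,0]],[[0,0,0],[0,0,0]]]' --grip 5 --force 40

```text
time: 36.05
tool_pos: [680.3, -178.2, 168.9]
tcp_rot: [179.9, 0.0, 74.5]
ft_force: [-1.0, -0.7, 5.2]
finger_gap: 8.5
grip_force: 39.2
```

Run:
```python
from look import *
s=r.sense(); print(s['tool_pos'],s['tcp_rot'],s['ft_force'],s['wrist_torque'],s['finger_gap'],s['grip_force'])
```

```text
[ 680.3412812  -178.2150842   168.94141143] [1.79917604e+02 5.43001375e-03 7.44726964e+01] [-1.01373853 -0.74674406  5.15130249] [0.06836822 0.25707271 0.0359148 ] 8.50957185194015 39.1967511177063
```

>>> jog_arm --rows '[[[0.5,-5,-0.4],[0,0,0]],[[1,-9.6,-0.6],[0,0,0]],[[1,-9.6,-0.6],[0,0,0.07]],[[1,-9.6,-0.6],[0,0,0.14]],[[1,-9.6,-0.6],[0,0,0.21]],[[1,-9.6,-0.6],[0,0,0.28]],[[1,-9.6,-0.6],[0,0,0.35]],[[1,-9.6,-0.6],[0,0,0.42]],[[1,-9.6,-0.6],[0,0,0.499]],[[1,-9.6,-0.6],[0,0,0.499]]]'

```text
time: 37.05
tool_pos: [670.9, -176.0, 169.9]
tcp_rot: [179.9, 0.1, 45.7]
ft_force: [-2.0, -4.4, 6.5]
finger_gap: 8.2
grip_force: 39.5
```

Run:
```python
from look import *
settle(4); s=r.sense(); print(s['tool_pos'],s['tcp_rot'],s['ft_force'],s['wrist_torque'],s['finger_gap'],s['grip_force'])
go([654.1,-158.1,164.4],45.9)
```

```text
[ 670.94799626 -176.05632147  169.88804458] [1.79853265e+02 4.77740726e-02 4.58253280e+01] [-2.43452402 -4.66339052  7.0396981 ] [-0.81361101  0.29195645 -0.05218925] 8.584873776623878 39.50522840023041
go [  1.1 -24.6   5.4] [ 0.003  0.001 -0.001] yaw now [179.9   0.   45.8]
```

>>> jog_arm --rows '[[[0.2,-6,0.8],[0,0,0]],[[0.5,-12,1.8],[0,0,0]],[[0.8,-18,3.2],[0,0,0]],[[1,-24.5,5],[0,0,0]],[[1,-24.5,5],[0,0,0]],[[1,-24.5,5],[0,0,0]],[[1,-24.5,5],[0,0,0]]]'

```text
time: 37.95
tool_pos: [653.5, -158.3, 164.8]
tcp_rot: [179.9, 0.1, 45.8]
ft_force: [-6.5, -4.2, 9.5]
finger_gap: 8.1
grip_force: 41.4
```

Run:
```python
from look import *
s=r.sense(); print(s['tool_pos'],s['tcp_rot'],s['ft_force'],s['wrist_torque'],s['finger_gap'],s['grip_force'])
```

```text
[ 653.47764074 -158.2873666   164.83470773] [1.79908472e+02 9.49543435e-02 4.58172195e+01] [-6.47585553 -4.20991922  9.50263882] [-0.8975603   0.74898933 -0.12500778] 8.099952417313375 41.39800250530243
```

>>> jog_arm --rows '[[[0,0,0],[0,0,0]],[[0,0,0],[0,0,0]],[[0,0,0],[0,0,0]],[[0,0,0],[0,0,0]],[[0,0,-20],[0,0,0]],[[0,0,-60],[0,0,0]],[[0,0,-100],[0,0,0]],[[0,0,-130],[0,0,0]],[[0,0,-150],[0,0,0]],[[0,0,-150],[0,0,0]]]' --grip 40

```text
time: 38.95
tool_pos: [655.5, -157.0, 318.2]
tcp_rot: [179.6, -0.2, 45.9]
ft_force: [0.1, 0.7, 0.9]
finger_gap: 40.1
grip_force: 0.0
```

Run:
```python
from look import *
settle()
p,d,s=snap('wrist','w14');print(list(s['tool_pos']),list(s['tcp_rot']),s['qd'].round(1));X=cloud('wrist',d,s)
stand(X,(665,-168),72,[(z,z+10) for z in range(95,210,10)])
n,c,k=planefit(X,np.hypot(X[...,0]-668,X[...,1]+170)<35,125,152);print(n,c,k,'az',np.degrees(np.arctan2(n[1],n[0])),'tilt',np.degrees(np.arccos(n[2])))
tray(X,(516,-22),68)
cv2.imwrite('pics/c14.png',cv2.resize(p[60:260,130:390],None,fx=3,fy=3,interpolation=cv2.INTER_CUBIC))
```

```text
[np.float64(653.5617361684073), np.float64(-156.59774605546474), np.float64(311.9024946255799)] [np.float64(-179.87823936285824), np.float64(0.0616709809394707), np.float64(45.883112112174246)] [-0.  -0.2 -0.5  0.1  0.1 -0. ]
95 105 17 [ 690.5 -143.4   18.6   47.8   61.8] mean [ 696.3 -152.4  101.9]
105 115 122 [ 680.4 -173.9   80.4   78.3    9.2] mean [ 688.  -166.2  111.3]
115 125 589 [ 669.1 -170.2  112.    68.9   45.9] mean [ 674.6 -162.   120.9]
125 135 567 [ 671.  -172.1  110.3   54.9   45.2] mean [ 676.6 -167.6  129.6]
135 145 1636 [ 675.1 -175.7   64.7   38.4   45.3] mean [ 676.3 -175.5  140.2]
145 155 68 [ 674.5 -173.9   63.    29.2   44.4] mean [ 672.4 -173.5  148.1]
155 165 45 [ 663.2 -163.5   64.5    6.4   45.4] mean [ 662.5 -164.7  160.2]
165 175 35 [ 662.3 -161.9   63.9    5.1   47.2] mean [ 664.6 -158.4  169.9]
175 185 251 [ 656.6 -157.4   69.     9.8   45.7] mean [ 658.8 -154.5  183.6]
185 195 439 [ 656.5 -157.5   65.1    7.8   45.7] mean [ 657.3 -156.7  186.1]
[-0.2168832   0.21940237  0.95122252] [ 672.64873322 -173.48813684  139.47885403] 1405 az 134.669171157019 tilt 17.969195692044398
tray [516.7 -22.7 110.8  96.8  13. ] 1748 z 67.8
```

View pics/c14.png

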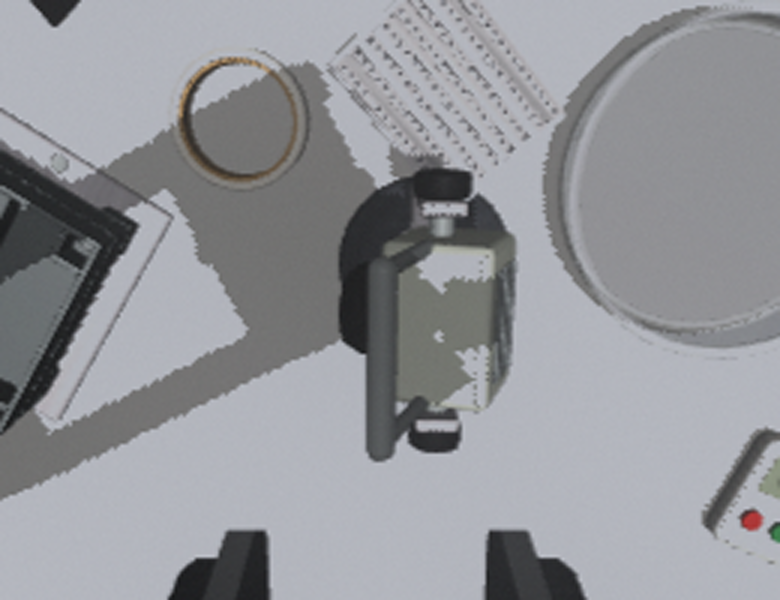

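View: camera lens faces the stack (lower left of the crop at (350,300)), handle at (381,355), knobs at (443,185) and (435,432). Tilt reads about 18°, so I'll compute a small correction.

Run:
```python
from look import *
d=np.load('pics/w14.npy');p=cv2.imread('pics/w14.png');s={'tool_pos':np.array([653.56,-156.6,311.9]),'tcp_rot':[-179.878,.0617,45.883]}
X=cloud('wrist',d,s);z=X[...,2];K=[]
for (cu,cv) in((443,185),(435,432)):
    u=130+cu/3;v=60+cv/3
    m=np.zeros(z.shape,bool);m[int(v-8):int(v+9),int(u-13):int(u+14)]=1
    m&=(z>105)&(z<140)&(p.max(2)<70);P=X[m];q=rect(P);K.append(q[:2]);print(q,m.sum(),cast('wrist',(u,v),122,s))
K=np.array(K);a=K.mean(0);e=K[0]-K[1];print('axis',a,np.hypot(*e),np.degrees(np.arctan2(e[1],e[0])))
t=np.array([516.7,-22.7]);v=a-t;print('want',np.degrees(np.arctan2(v[1],v[0])))
go([653,-158.5,165],45.9)
```

```text
[ 707.7 -137.5   12.4   20.7   54.2] 186 [[ 708.28476897 -137.61781586  122.        ]]
[ 638.5 -206.8   16.    19.5   46.9] 121 [[ 638.55516859 -208.37620627  122.        ]]
axis [ 673.1  -172.15] 97.93431472165416 45.04136878668352
want -43.698260095878254
go [ -1.7   1.  147.3] [-0.002  0.001 -0.   ] yaw now [-179.9    0.    45.9]
```

>>> jog_arm --rows '[[[0,2,20],[0,0,0]],[[0,2,50],[0,0,0]],[[0,2,80],[0,0,0]],[[0,2,105],[0,0,0]],[[0,2,125],[0,0,0]],[[0,2,138],[0,0,0]],[[0,2,144],[0,0,0]],[[0,2,147],[0,0,0]],[[0,2,147],[0,0,0]],[[0,2,147],[0,0,0]]]'

```text
time: 40.4
tool_pos: [656.2, -158.4, 167.9]
tcp_rot: [179.9, -0.0, 45.9]
ft_force: [-0.2, -0.3, 0.8]
finger_gap: 39.9
grip_force: 0.0
```

>>> jog_arm --rows '[[[0,0,0],[0,0,0]],[[0,0,0],[0,0,0]],[[0,0,0],[0,0,0]],[[0,0,0],[0,0,0]],[[0,0,0],[0,0,0]]]' --grip 5 --force 40

```text
time: 40.9
tool_pos: [655.8, -158.2, 167.4]
tcp_rot: [179.9, -0.0, 45.9]
ft_force: [-2.2, 1.3, 5.6]
finger_gap: 8.4
grip_force: 39.0
```

Run:
```python
from look import *
s=r.sense(); print(s['tool_pos'],s['tcp_rot'],s['ft_force'],s['wrist_torque'],s['finger_gap'],s['grip_force'])
p,d,s=snap('wrist','w15')
```

```text
[ 655.78042988 -158.15391022  167.38466449] [ 1.79949694e+02 -2.98431364e-02  4.58836093e+01] [-2.23411016  1.27313879  5.64769925] [ 0.18524676  0.27927947 -0.06219475] 8.396574910656472 39.046804904937744
```

>>> jog_arm --rows '[[[0,-1,0.3],[0,0,-0.007]],[[-0.3,-2,0.6],[0,0,-0.015]],[[-0.3,-2.7,0.9],[0,0,-0.017]],[[-0.3,-2.7,0.9],[0,0,-0.017]],[[-0.3,-2.7,0.9],[0,0,-0.017]],[[-0.3,-2.7,0.9],[0,0,-0.017]]]'

```text
time: 41.55
tool_pos: [654.1, -156.9, 166.7]
tcp_rot: [179.9, -0.0, 46.9]
ft_force: [0.9, -0.7, 5.0]
finger_gap: 8.0
grip_force: 39.3
```

>>> jog_arm --rows '[[[0,0,0],[0,0,0]],[[0,0,0],[0,0,0]],[[0,0,0],[0,0,0]],[[0,0,0],[0,0,0]],[[0,0,-20],[0,0,0]],[[0,0,-60],[0,0,0]],[[0,0,-100],[0,0,0]],[[0,0,-130],[0,0,0]],[[0,0,-150],[0,0,0]],[[0,0,-150],[0,0,0]]]' --grip 40

```text
time: 42.55
tool_pos: [654.8, -156.9, 320.3]
tcp_rot: [179.6, -0.2, 46.9]
ft_force: [-0.4, -0.6, 0.4]
finger_gap: 40.0
grip_force: 0.0
```

Run:
```python
from look import *
settle()
p,d,s=snap('wrist','w16');print(list(s['tool_pos']),list(s['tcp_rot']));X=cloud('wrist',d,s)
stand(X,(665,-168),72,[(175,195)])
n,c,k=planefit(X,np.hypot(X[...,0]-668,X[...,1]+170)<35,125,152);print(n,c,k,'az',np.degrees(np.arctan2(n[1],n[0])),'tilt',np.degrees(np.arccos(n[2])))
z=X[...,2];h=np.hypot(X[...,0]-665,X[...,1]+168)<72
m=h&(z>105)&(z<130)&(p.max(2)<70);a=np.radians(45.6)
P=X[m];w=(P[:,:2]-[673,-172.4])@[np.cos(a),np.sin(a)]
for sg in(1,-1): q=P[(sg*w>42)&(sg*w<62)];print(rect(q),len(q))
tray(X,(516,-22),68)
```

```text
[np.float64(652.8619260576259), np.float64(-156.31079804239064), np.float64(314.0131248435812)] [np.float64(-179.87699715299837), np.float64(0.056417354210081615), np.float64(46.8562953847531)]
175 195 664 [ 656.2 -157.2   68.5   10.4   46.7] mean [ 656.9 -156.1  185.1]
[-0.23106555  0.22318334  0.94699414] [ 672.24536439 -173.39107595  139.45765108] 1399 az 135.99410696009525 tilt 18.73858647108342
[ 707.2 -136.6   11.7   19.6   53.1] 182
[ 636.6 -210.2    7.5   18.8   45.9] 90
tray [516.5 -22.9 111.4  96.6  13.2] 1720 z 67.9
```

>>> jog_arm --rows '[[[0.4,1.3,20],[0,0,0]],[[0.4,1.3,50],[0,0,0]],[[0.4,1.3,80],[0,0,0]],[[0.4,1.3,105],[0,0,0]],[[0.4,1.3,125],[0,0,0]],[[0.4,1.3,138],[0,0,0]],[[0.4,1.3,144],[0,0,0]],[[0.4,1.3,148],[0,0,0]],[[0.4,1.3,148],[0,0,0]],[[0.4,1.3,148],[0,0,0]]]'

```text
time: 44.0
tool_pos: [655.2, -157.3, 168.9]
tcp_rot: [179.9, -0.0, 46.9]
ft_force: [0.2, 0.8, -0.7]
finger_gap: 39.8
grip_force: 0.0
```

>>> jog_arm --rows '[[[0,0,0],[0,0,0]],[[0,0,0],[0,0,0]],[[0,0,0],[0,0,0]],[[0,0,0],[0,0,0]],[[0,0,0],[0,0,0]]]' --grip 5 --force 40

```text
time: 44.5
tool_pos: [654.9, -157.1, 168.5]
tcp_rot: [179.9, -0.0, 46.9]
ft_force: [-2.2, 0.6, 5.9]
finger_gap: 8.1
grip_force: 39.1
```

>>> jog_arm --rows '[[[0,-1,0.3],[0,0,0]],[[-0.3,-2.2,0.7],[0,0,0]],[[-0.3,-2.2,0.7],[0,0,0]],[[-0.3,-2.2,0.7],[0,0,0]],[[-0.3,-2.2,0.7],[0,0,0]]]'

```text
time: 45.0
tool_pos: [653.5, -156.0, 167.9]
tcp_rot: [179.9, -0.1, 46.9]
ft_force: [1.9, 0.6, 5.9]
finger_gap: 8.5
grip_force: 39.2
```

>>> jog_arm --rows '[[[0,0,0],[0,0,0]],[[0,0,0],[0,0,0]],[[0,0,0],[0,0,0]],[[0,0,0],[0,0,0]],[[0,0,-20],[0,0,0]],[[0,0,-60],[0,0,0]],[[0,0,-100],[0,0,0]],[[0,0,-130],[0,0,0]],[[0,0,-150],[0,0,0]],[[0,0,-150],[0,0,0]]]' --grip 40

```text
time: 46.0
tool_pos: [654.1, -156.2, 321.6]
tcp_rot: [179.6, -0.2, 46.9]
ft_force: [0.7, -0.7, -0.1]
finger_gap: 40.1
grip_force: 0.0
```

Run:
```python
from look import *
settle()
p,d,s=snap('wrist','w17');print(list(s['tool_pos']),list(s['tcp_rot']));X=cloud('wrist',d,s)
stand(X,(665,-168),72,[(175,195)])
n,c,k=planefit(X,np.hypot(X[...,0]-668,X[...,1]+170)<35,125,152);print(n,c,k,'az',np.degrees(np.arctan2(n[1],n[0])),'tilt',np.degrees(np.arccos(n[2])))
tray(X,(516,-22),68)
p,d,s=snap('top','t17');q=p.astype(int);X=cloud('top',d)
print('lamp knobs/handle');stand(X,(566,365),115,[(125,145),(195,210)])
b=comp(q[...,0]>1.5*q[...,2],(150,240,130,200)); print('block',rect(cast('top',b,37)))
cv2.imwrite('pics/c17.png',cv2.resize(p[115:265,115:385],None,fx=2.95,fy=2.95,interpolation=cv2.INTER_CUBIC))
```

```text
[np.float64(652.2790566306616), np.float64(-155.6379588593386), np.float64(315.3056229381044)] [np.float64(-179.87812374523057), np.float64(0.056251954880827446), np.float64(46.85436367594732)]
175 195 674 [ 655.3 -156.5   68.1    9.9   46.6] mean [ 656.5 -154.8  184.7]
[-0.24126517  0.23145948  0.94245298] [ 671.71828817 -173.06279664  139.35922459] 1414 az 136.1883124483798 tilt 19.532330248961905
tray [516.9 -22.9 110.8  96.4  13.2] 1721 z 67.8
lamp knobs/handle
125 145 174 [561.8 364.7  25.2 209.8  82.4] mean [554.8 366.5 134.5]
195 210 118 [555.3 321.7  11.2 103.3  82.8] mean [554.8 321.  201.7]
block [662.9 180.1  62.   95.7   3. ]
```

View pics/c17.png

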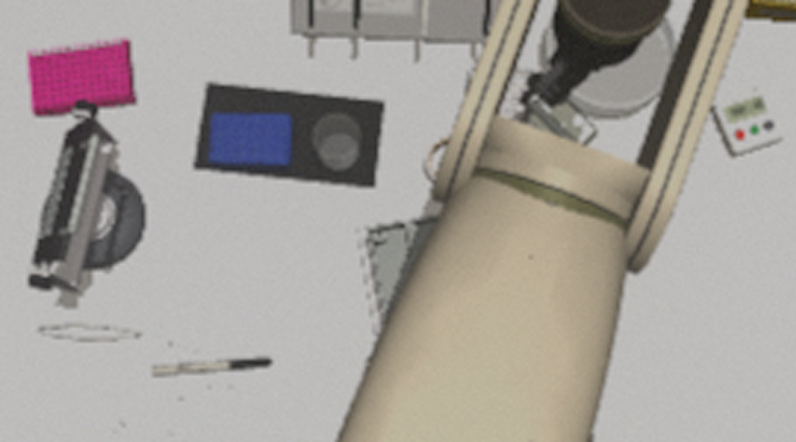

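The final view shows the block and the beaker standing on the mat at crop (250,138) and (337,142). The lamp is aimed and tilted, and the stack is in place. The marker and forceps have not moved, and the gripper is clear of everything.

```bash
python3 -c "
from bench import r
print(r.hand_in())"
```

```text
the job is handed in; nothing more can be done
None
```

The job is handed in: beaker and block stand upright on the mat, and both trays present are stacked and seated on the board. The light panel and camera face the stack within about 0.5°, tilted about 30–31° and 19.5° by my own measurements; the hand-in returned no verdict.

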